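# Load and clamp a label roll on the bench dispenser

### The arm

A 6-joint arm with a two-finger parallel gripper is mounted at the origin on a cart in front of the work surface, level with it; the furniture and walls round the work are solid. World frame = base frame: x ahead of the robot, y to its left, z up, the work surface at z = 0. Lengths are in mm, angles in degrees, forces in N, time in s.
With the tool pointing down it reaches from about 350 to 850 mm from the base axis. Payload 8.1 kg.
Tool frame: the origin (TCP) lies at the very end of the fingers, on their centre line; the grasp point (between the pads) lies 19 mm behind it; z points along the fingers, y is the direction in which the jaws open and shut (so a half turn about z gives the same grasp; the last joint's range is limited). The gripper opens to 85 mm and grips with 20 to 120 N. Pads are 22 mm wide; open, the fingers measure 114 mm over their backs; the gripper's body (76 mm by 85 mm) begins 54 mm behind the grasp point. The pads swing forward as they close: fully open they stand 13 mm farther back than shut.
Start: joints at [58.763, 7.471, 85.268, -0, 87.261, -4.893], TCP at [266.242, 537.699, 231.292] pointing down, gripper open.
Joint ranges: [-169.43, 169.43], [-51.17, 129.36], [1.28, 143.12], [-76.62, 256.62], [0, 156.53], [-152.29, 152.29]. Speed limits (degrees/s): [136.94, 136.94, 159.86, 180, 180, 180].

### API

Orientations are given as [roll, pitch, yaw] about the fixed x, y, z axes, in that order (R = Rz(yaw) Ry(pitch) Rx(roll)).
In Python, from bench import sensors, viewer, job gives the robot as it stands.
- The arm moves only by the shell command python3 -m pendant 'ROWS' [FORCE]. ROWS is JSON, one flat list of numbers, 5 for each row, row after row: the shift along the world's x, y, z in mm, then the turn about the world's z in rad, then the finger opening in mm, from 0 to 85.4. In form: [x, y, z, twist, hand, x, y, z, twist, hand, ...]. A call has 1 to 12 rows; each row shifts and turns the pose as measured when the row begins; what a row does not reach is not made up. A row lasts 1/12 s, in which the tool goes at most 41.7 mm and 7.16 degrees, less where a joint would pass 70% of its speed; a pose out of reach is approached as far as the arm can. A call with a gripper value outside its range is refused whole. The fingers move at their own pace and stop on an object; FORCE is the grip in N (left out, the last holds). Time passes only in rows, so rows that do not move let the fingers close. It gives the time, the measured TCP pose, the force and the opening at its end, in the units of the state.
- sensors.sense(): the state, without advancing time (a new reading comes with each control period).
- viewer.snapshot(name): name is "scene" or "top" or "wrist"; returns a dict with "frame" (420x560x3 uint8, blue, green, red), "z_map" (420x560 float32, mm along the optical axis (not along the pixel's ray), 0 where there is no reading), "fx", "fy", "cx", "cy" (pixels), "view" (4x4, takes a point from world to camera coordinates). Camera axes: x right, y down, z forward; pixel columns grow to the right and rows downward; lengths in mm; the calibration is good to about 2 mm. A picture is of the moment at which its call begins.
- job.hand_in(): hands the job in, once; it reports no verdict.
The state is a dict: "time": time; "joint_pos": joint angles; "qd": joint speeds; "joint_efforts": joint torques, N m; "tool_pos": TCP position; "tcp_rot": TCP orientation; "ft_force": force on the tool from outside, world axes, zero at the start; "wrist_torque": the same for the moment, N m; "finger_gap": finger opening in mm.
Only numpy, scipy, OpenCV 4.12 (cv2) and the standard library are available. Lean on these libraries where they do the work, as an engineer would, in place of code of your own. Each camera call takes 0.05 s, during which the arm holds its last target.

### The job

Load the label dispenser: push the white label roll along the rails onto the spindle until it is fully home against the back plate, then push the blue clamp collar on after it until it sits flush against the roll. Then swing the red-handled cam lever all the way round so that its arm lies across the collar and clamps the stack, let go of everything, and leave the other things on the bench where they are.

Things in the scene. Friction and masses are not known exactly. Their poses are not given: they have to be found in the camera images.
- dispenser: label dispenser fixed to the bench: grey base 100 x 266 mm, white back plate at its +y end, steel spindle, two steel rails, two white side shelves. Origin on the bench under the middle of the base; z up, +y along the spindle towards the back plate, +x the side with the cam lever
- spindle_root (a point): point on the spindle's axis at the face of the back plate, at (0, 105, 80) mm in the dispenser's frame, same axes. The spindle is 28 mm thick and runs 117 mm from here towards -y, its last 17 mm tapered to 16 mm. The back plate is 82 mm wide and rises 30 mm above the axis
- load_point (a point): on the spindle's axis between the side shelves, at (0, -82, 80) mm in the dispenser's frame, same axes; the nose is 70 mm further on. Two 10 mm rails (x = +-20 mm, tops 30 mm below the axis) run along y from 48 mm behind this point to the back plate; a ring lying in the valley between them is in line with the spindle. Push it near axis height, on both sides of the spindle: pushed high up it tips
- shelf_right (a point): middle of the top of the side shelf on the dispenser's +x side, at (75, -82, 50) mm in its frame; 90 mm (x) by 66 mm (y), level with the tops of the rails. Two lips 2 mm high, 70 and 97 mm from the spindle's axis, keep a ring from rolling off by itself; it is easily lifted across, pinched over its ends from above, and set down in the valley between the rails
- shelf_left (a point): the same on the dispenser's -x side, at (-75, -82, 50) mm in its frame
- label_roll_white: white paper label roll with a brown card core, loose: 70 mm diameter, 50 mm long, 34 mm hole, 0.16 kg, its outline slightly faceted (12 flats). Origin at its centre, y axis along its own axis (it turns as it rolls)
- roll_centre (a point): centre of the label roll. It starts standing on its rim on one of the side shelves, 84 mm to one side of the spindle's axis and about 5 mm higher, its axis roughly parallel to the spindle. In the valley at first it lies level with the axis. Fully home its centre is 25 mm from spindle_root
- clamp_collar: blue plastic clamp collar, loose: 70 mm diameter, 40 mm long, 34 mm hole, 0.14 kg, 12 flats like the roll. Origin at its centre, y axis along its own axis (it turns as it rolls)
- collar_centre (a point): centre of the collar. It starts like the roll, on the other side shelf; which shelf is which varies. Flush against a roll that is home, its centre is 70 mm from spindle_root
- cam_lever (a joint): angle of the cam lever about its upright pivot (rad): near 0 open, 1.571 at its stop (clamped), growing clockwise seen from above. Open (0), the handle points to the dispenser's +x and the arm to -y, clear of the rails; clamped, the handle points to -y and the arm to -x, across the collar's end face. It cannot be shut unless the stack is home. Stiff (0.12 N m), it stays where it is left
- lever_pivot (a point): pivot axis of the cam lever at handle height, at (54, 8, 80) mm in the dispenser's frame. The lever is a level bell crank: a round red handle 14 mm thick reaching 80 mm from the pivot, and at right angles a steel arm 12 mm wide, 35 mm long, which ends up 91 mm from the back plate (the stack is 90 mm long)
- lever_handle (a point): point on the middle line of the lever's red handle, 60 mm from the pivot axis; moves with the lever
- sample_pot_orange: bystander: white sample pot with an orange band, 54 mm wide, 68 mm high; origin under its middle
- sample_pot_red: bystander: sample pot with a red lid, 48 mm wide, 60 mm high; origin under its middle
There are look-alikes about, which are no part of the job. What is shaped like the clamp_collar but green or yellow is not meant.

How it is judged (in metres and radians):
On the way, in this order (a step that is already met when the one before it is completed fails the run):
1. the label roll is pushed home against the back plate, the lever still open (y of roll_centre in the frame of spindle_root above -0.031 m and x of roll_centre in the frame of spindle_root between -0.007 and 0.007 m and z of roll_centre in the frame of spindle_root between -0.007 and 0.007 m and angle between the y axis of roll_centre and the y axis of spindle_root, either way round below 0.12 rad and value of joint cam_lever below 0.8 rad), for 0.1 s.
2. the clamp collar is pushed up against the roll, the lever still open (y of collar_centre in the frame of spindle_root above -0.077 m and x of collar_centre in the frame of spindle_root between -0.007 and 0.007 m and z of collar_centre in the frame of spindle_root between -0.007 and 0.007 m and angle between the y axis of collar_centre and the y axis of spindle_root, either way round below 0.12 rad and value of joint cam_lever below 0.8 rad), for 0.1 s.
At the end, for the whole second after the job is handed in: the label roll is on the spindle within 3.5 mm of the back plate, the collar after it within 4 mm of its place (both within 7 mm of the axis and 0.12 rad of straight), the cam lever is closed beyond 1.45 rad, and all is at rest (y of roll_centre in the frame of spindle_root above -0.0285 m and x of roll_centre in the frame of spindle_root between -0.007 and 0.007 m and z of roll_centre in the frame of spindle_root between -0.007 and 0.007 m and angle between the y axis of each of roll_centre, collar_centre and the y axis of spindle_root, either way round below 0.12 rad and y of collar_centre in the frame of spindle_root above -0.074 m and x of collar_centre in the frame of spindle_root between -0.007 and 0.007 m and z of collar_centre in the frame of spindle_root between -0.007 and 0.007 m and value of joint cam_lever above 1.45 rad and linear speed of each of label_roll_white, clamp_collar below 0.02 m/s); the robot touches nothing.
It fails at once if the orange-banded sample pot is pushed aside (more than 30 mm) (distance of sample_pot_orange from where it was at the start of the episode above 0.03 m).
It fails at once if the red-lidded sample pot is pushed aside (more than 30 mm) (distance of sample_pot_red from where it was at the start of the episode above 0.03 m).
It also fails if it takes over 72 s, if anything falls off the work surface, if the arm or the gripper's body presses on something with over 40 N, if the wrist force passes 120 N, or if a joint passes its speed limit or range.

## Working session

There is one attempt and no reset: what is moved stays moved. The work goes in short steps, Python scripts to look and compute and a shell command to move; the robot and the scene stay as the last step left them, time stands still between calls to the robot, and variables do not carry over. Pictures are saved under pics/ and viewed, and the job is handed in when it is done.

```bash
mkdir -p pics; ls
python3 - <<'E'
from bench import sensors, viewer
import cv2,numpy as np,pickle
print(sensors.sense())
for n in ["scene","top","wrist"]:
    s=viewer.snapshot(n); pickle.dump(s,open(f"pics/{n}0.pkl","wb")); cv2.imwrite(f"pics/{n}0.png",s["frame"]); print(n,s["fx"],s["cx"],s["cy"],np.round(s["view"],3).tolist())
E
```

```text
pics
{'time': 0.0, 'joint_pos': array([ 5.87600392e+01,  7.51363570e+00,  8.53313517e+01, -1.02930166e-03,
        8.72621949e+01, -4.89255141e+00]), 'qd': array([ 0.02473615, -0.07297497, -0.10359712,  0.01616545, -0.07416807,
        0.09282242]), 'joint_efforts': array([ 2.15331987e-03, -5.69375753e+01, -5.00570655e+01, -3.74956908e-04,
        1.47185469e-02, -9.84151939e-05]), 'tool_pos': array([265.97334577, 537.19397835, 230.23993172]), 'tcp_rot': array([-1.79893121e+02, -8.11700038e-03,  1.53652633e+02]), 'ft_force': array([0.58968491, 0.08539084, 0.55707699]), 'wrist_torque': array([ 0.00275652,  0.06899321, -0.00845518]), 'finger_gap': 85.32876539653688}
scene 494.1051291063116 281.5867031128915 210.74149427111846 [[0.658, -0.753, -0.015, -499.491], [-0.355, -0.293, -0.888, 232.991], [0.664, 0.59, -0.46, 924.559], [0.0, 0.0, 0.0, 1.0]]
top 507.29258183374253 279.02666343529677 212.05167211124675 [[-0.011, -1.0, -0.026, -165.65], [-0.994, 0.014, -0.108, 548.601], [0.108, 0.025, -0.994, 1094.065], [0.0, 0.0, 0.0, 1.0]]
wrist 343.3115605345305 276.3792211528371 210.35320258848182 [[0.443, 0.896, -0.001, -599.458], [0.866, -0.428, 0.26, -34.173], [0.233, -0.117, -0.966, 377.638], [0.0, 0.0, 0.0, 1.0]]
```

View pics/scene0.png

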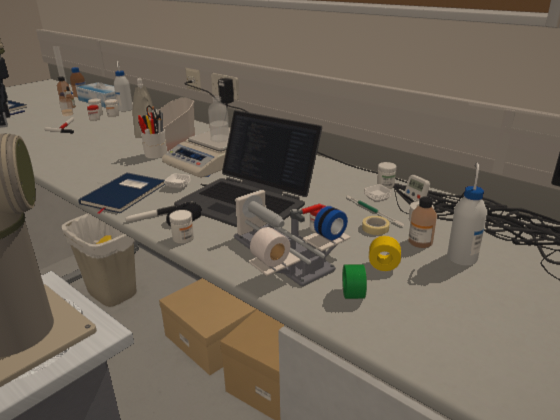

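View pics/top0.png

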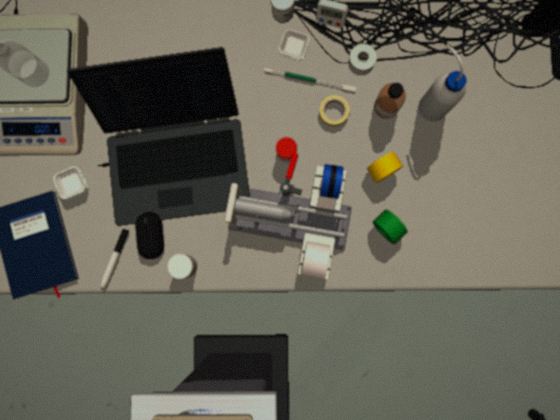

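View pics/wrist0.png

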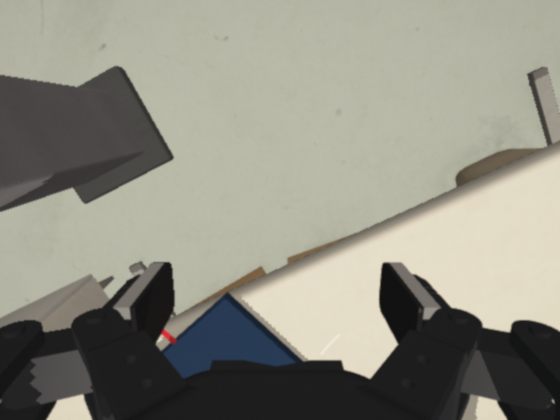

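The top view shows the dispenser about (290,215): back plate at col 232 (world +y), collar (blue) at (330,183) on the far shelf, roll at (316,260) on the near shelf, red lever handle (292,165) right by the red lid (287,148). I'll zoom in and measure.

```bash
cat > h.py <<'E'
import cv2,numpy as np,pickle
from bench import sensors, viewer
def load(f): return pickle.load(open(f,'rb'))
def snap(n,tag):
    s=viewer.snapshot(n); pickle.dump(s,open(f"pics/{n}{tag}.pkl","wb")); return s
def cloud(s):
    h,w=s["z_map"].shape; u,v=np.meshgrid(np.arange(w),np.arange(h)); z=s["z_map"].astype(float)
    P=np.stack([(u-s["cx"])/s["fx"]*z,(v-s["cy"])/s["fy"]*z,z],-1)
    V=s["view"]; W=(P-V[:3,3])@V[:3,:3]; W[z<=0]=np.nan; return W
def ray(s,u,v):
    V=s["view"];d=np.array([(u-s["cx"])/s["fx"],(v-s["cy"])/s["fy"],1.])@V[:3,:3]; o=-V[:3,:3].T@V[:3,3]; return o,d
def onplane(s,u,v,z):
    o,d=ray(s,u,v); return o+d*(z-o[2])/d[2]
def proj(s,p):
    c=s["view"][:3,:3]@np.asarray(p,float)+s["view"][:3,3]; return c[0]/c[2]*s["fx"]+s["cx"],c[1]/c[2]*s["fy"]+s["cy"]
def crop(s,x0,y0,x1,y1,k,f): cv2.imwrite(f,cv2.resize(s["frame"][y0:y1,x0:x1],None,fx=k,fy=k,interpolation=cv2.INTER_CUBIC))
E
python3 - <<'E'
from h import *
s=load("pics/top0.pkl"); crop(s,215,125,375,285,4,"pics/topc.png")
c=load("pics/scene0.pkl"); crop(c,220,180,370,290,5,"pics/scc.png")
for s,n in((s,"top"),(c,"scene")):
    W=cloud(s); b=cv2.cvtColor(s["frame"],cv2.COLOR_BGR2HSV)
    h,sa,v=b[...,0],b[...,1],b[...,2]
    M={"blue":(h>100)&(h<130)&(sa>150)&(v>60),"red":((h<6)|(h>174))&(sa>150)&(v>70),
       "plate/white":(sa<60)&(v>140)}
    for k,m in M.items():
        nn,l,st,ce=cv2.connectedComponentsWithStats(m.astype(np.uint8))
        for i in range(1,nn):
            P=W[l==i]
            if st[i,4]>15 and np.nanmin(P[:,2])<400 and 300<np.nanmedian(P[:,0])<600 and -400<np.nanmedian(P[:,1])<100: print(n,k,st[i],ce[i].round(1),np.nanpercentile(P,[2,50,98],axis=0).round(0).tolist())
E
```

```text
top plate/white [241 197  36   8  66] [258.4 200.3] [[562.0, -166.0, 45.0], [571.0, -127.0, 50.0], [579.0, -92.0, 54.0]]
top plate/white [236 200  48  14 279] [259.1 206.9] [[539.0, -180.0, 88.0], [551.0, -132.0, 93.0], [564.0, -86.0, 97.0]]
top plate/white [299 207  16   4  30] [306.2 208.8] [[547.0, -247.0, 46.0], [550.0, -233.0, 50.0], [555.0, -216.0, 52.0]]
top plate/white [335 214  11   3  22] [340.3 214.9] [[533.0, -315.0, 46.0], [536.0, -305.0, 50.0], [538.0, -295.0, 55.0]]
top plate/white [290 224  25   6  44] [302.7 226.8] [[506.0, -248.0, 46.0], [511.0, -224.0, 49.0], [516.0, -198.0, 53.0]]
top plate/white [317 229  27   6  51] [329.8 231.7] [[495.0, -308.0, 46.0], [500.0, -282.0, 49.0], [506.0, -254.0, 54.0]]
scene blue [315 207  16  25  97] [320.  216.5] [[570.0, -279.0, 73.0], [580.0, -269.0, 107.0], [608.0, -262.0, 120.0]]
scene blue [322 210  25  30 368] [332.1 223.3] [[567.0, -308.0, 56.0], [585.0, -299.0, 98.0], [628.0, -286.0, 120.0]]
scene plate/white [236 190  29  11  95] [249.6 194.8] [[520.0, -87.0, 106.0], [556.0, -76.0, 109.0], [594.0, -64.0, 111.0]]
scene pla
[... 524 characters left out ...]
0.4 236.2] [[556.0, -259.0, 48.0], [573.0, -251.0, 50.0], [590.0, -242.0, 52.0]]
scene plate/white [334 238   9   6  30] [337.7 240.2] [[588.0, -314.0, 48.0], [600.0, -309.0, 50.0], [609.0, -303.0, 52.0]]
scene plate/white [319 242  15   8  55] [326.1 245.4] [[546.0, -309.0, 48.0], [564.0, -303.0, 50.0], [581.0, -294.0, 52.0]]
scene plate/white [284 252  16  14 117] [290.5 259. ] [[451.0, -290.0, 47.0], [472.0, -278.0, 50.0], [489.0, -260.0, 52.0]]
scene plate/white [274 264  10   6  35] [278.7 266.5] [[425.0, -282.0, 47.0], [434.0, -278.0, 50.0], [443.0, -271.0, 52.0]]
scene plate/white [264 269  10   6  37] [268.5 271.2] [[399.0, -279.0, 47.0], [408.0, -273.0, 50.0], [418.0, -266.0, 52.0]]
```

Run:
```python
from h import *
for n in("top","scene"):
    s=load(f"pics/{n}0.pkl");W=cloud(s)
    m=(W[...,2]>25)&(W[...,2]<200)&(W[...,0]>300)&(W[...,0]<560)&(W[...,1]>-420)&(W[...,1]<60)
    nn,l,st,ce=cv2.connectedComponentsWithStats(m.astype(np.uint8))
    for i in range(1,nn):
        P=W[l==i]
        if st[i,4]>15: print(n,st[i],np.nanpercentile(P,[1,50,99],axis=0).round(0).tolist())
```

```text
top [ 225  202  124   78 3168] [[406.0, -311.0, 40.0], [513.0, -228.0, 86.0], [560.0, -69.0, 121.0]]
top [310 204  31   7 130] [[547.0, -305.0, 45.0], [555.0, -283.0, 50.0], [560.0, -243.0, 55.0]]
top [373 210  24  34 470] [[477.0, -420.0, 27.0], [515.0, -404.0, 63.0], [544.0, -379.0, 72.0]]
top [170 254  26  26 550] [[405.0, 12.0, 28.0], [430.0, 34.0, 67.0], [454.0, 59.0, 72.0]]
scene [ 235  194   92   82 3319] [[402.0, -313.0, 26.0], [489.0, -250.0, 70.0], [558.0, -67.0, 119.0]]
scene [169 210  24  26 493] [[403.0, 12.0, 26.0], [420.0, 24.0, 56.0], [451.0, 57.0, 70.0]]
scene [342 264  22  29 241] [[474.0, -420.0, 28.0], [499.0, -411.0, 65.0], [529.0, -377.0, 71.0]]
```

View pics/topc.png

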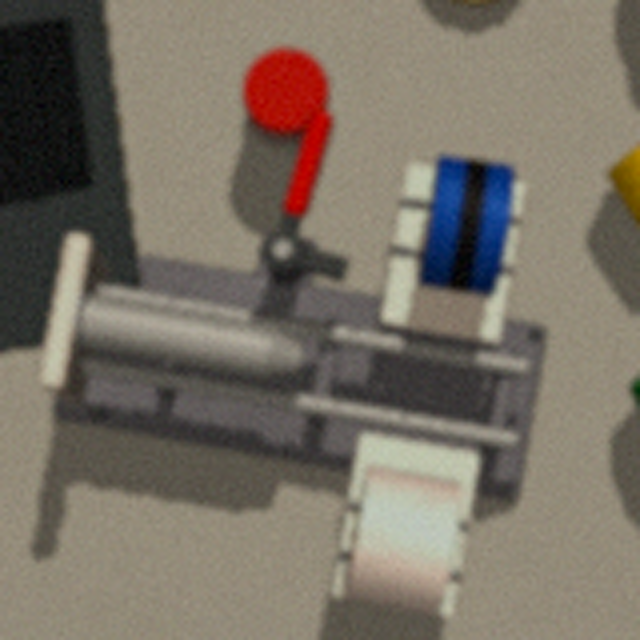

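View pics/scc.png

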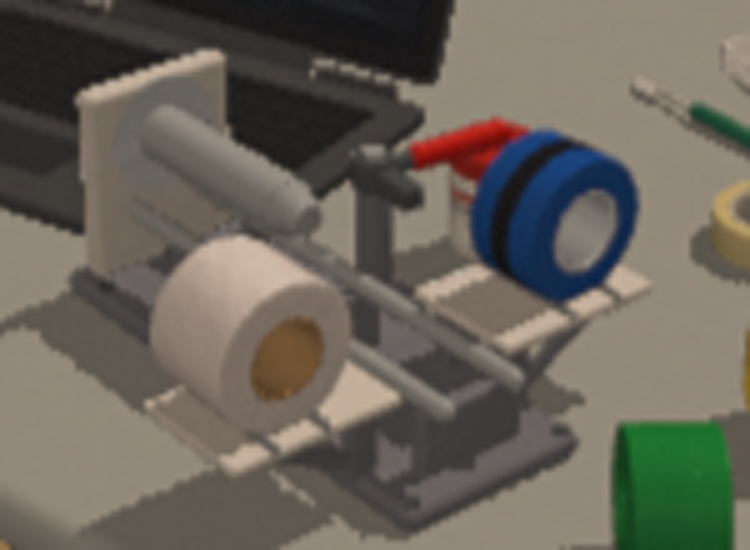

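```bash
cat > fit.py <<'E'
from h import *
from scipy.optimize import least_squares
def lin(P):
    P=P[np.isfinite(P).all(1)]; c=np.median(P[:,:2],0)
    for _ in range(4):
        u=np.linalg.svd(P[:,:2]-c,full_matrices=False)[2][0]; u*=np.sign(u[1]); n=np.array([u[1],-u[0]])
        d=(P[:,:2]-c)@n; k=abs(d-np.median(d))<2.5*max(d.std(),.7); P=P[k]; c=P[:,:2].mean(0)
    return c,u
E
python3 - <<'E'
from fit import *
res=[]
for n in("top","scene"):
    s=load(f"pics/{n}0.pkl");W=cloud(s).reshape(-1,3)
    W=W[np.isfinite(W).all(1)]
    yaw=np.radians(-9.7)
    roi=(W[:,0]>380)&(W[:,0]<640)&(W[:,1]>-330)&(W[:,1]<-50)
    W=W[roi]
    pl=W[(W[:,2]>103)&(W[:,2]<113)&(W[:,1]>-105)]
    print(n,"plate",len(pl),pl.mean(0).round(1),lin(pl)[1].round(3),np.percentile(pl,[1,99],axis=0).round(1).tolist())
    sp=W[(W[:,2]>90)&(W[:,2]<98)&(W[:,1]<-100)&(W[:,1]>-190)&(W[:,0]>520)&(W[:,0]<580)]
    c,u=lin(sp);print(" spindle",len(sp),c.round(1),np.degrees(np.arctan2(u[0],u[1])).round(2), np.percentile(sp[:,2],98))
    for sg in(-1,1):
        # predicted rail line: offset +-20 from spindle line
        t=(W[:,:2]-c)@u; q=(W[:,:2]-c)@np.array([u[1],-u[0]])
        for lo,hi in((46,54),):
            m=(W[:,2]>lo)&(W[:,2]<hi)&(abs(q-sg*20)<7)&(t<-20)
            r=W[m]
            if len(r)>20:
                cc,uu=lin(r);print(" rail",sg,len(r),cc.round(1),np.degrees(np.arctan2(uu[0],uu[1])).round(2),"q",np.median(q[m]).round(1), "z",np.percentile(r[:,2],[50,95]).round(1),"t",t[m].min().round(1))
E
```

```text
top plate 259 [557.2 -76.4 108.7] [-0.982  0.189] [[518.9, -88.1, 103.5], [597.5, -64.3, 112.9]]
 spindle 342 [ 545.1 -143.4] 10.68 97.0230236638653
 rail -1 299 [ 506.5 -237.5] 10.85 q -20.6 z [49.2 53. ] t -177.6
 rail 1 291 [ 545.7 -245.9] 11.21 q 19.5 z [49.3 52.6] t -177.8
scene plate 138 [555.4 -77.5 107.8] [-0.978  0.208] [[519.2, -88.4, 103.3], [594.5, -63.2, 111.2]]
 spindle 141 [ 542.2 -145.6] 11.09 94.99353524761821
 rail -1 87 [ 496.3 -281.6] 11.02 q -19.4 z [48.9 51.7] t -173.8
 rail 1 174 [ 543.1 -249. ] 10.95 q 20.6 z [49.1 51.6] t -174.8
```

```bash
cat >> h.py <<'E'
YAW=np.radians(-11.0); DX=np.array([np.cos(YAW),np.sin(YAW)]); DY=np.array([-np.sin(YAW),np.cos(YAW)])
ROOT=np.array([545.1,-143.4])-0.7*DX+58*DY
O=ROOT-105*DY
def toD(W): return np.stack([(W[...,:2]-O)@DX,(W[...,:2]-O)@DY,W[...,2]],-1)
def toW(p): return np.r_[O+p[0]*DX+p[1]*DY,p[2:]]
E
python3 - <<'E'
from h import *
print("root",ROOT,"O",O)
for n in("top","scene"):
    s=load(f"pics/{n}0.pkl");D=toD(cloud(s)).reshape(-1,3)
    B=s["frame"].reshape(-1,3); H=cv2.cvtColor(s["frame"],cv2.COLOR_BGR2HSV).reshape(-1,3)
    k=np.isfinite(D).all(1); D=D[k];H=H[k];B=B[k]
    def rep(name,m): print(n,name,m.sum(),np.percentile(D[m],[1,5,50,95,99],axis=0).round(1).tolist() if m.sum()>5 else "")
    X,Y,Z=D.T
    rep("plate",(abs(X)<50)&(Y>95)&(Y<140)&(Z>100)&(Z<115))
    rep("platelow",(abs(X)<35)&(Y>95)&(Y<140)&(Z>60)&(Z<105))
    rep("spindle",(abs(X)<16)&(Y>-30)&(Y<95)&(Z>84)&(Z<100))
    rep("roll",(X<-45)&(X>-130)&(abs(Y+82)<50)&(Z>58)&(Z<130))
    rep("rolltop",(X<-45)&(X>-130)&(abs(Y+82)<50)&(Z>115)&(Z<130))
    rep("collar",(X>45)&(X<130)&(abs(Y+82)<50)&(Z>58)&(Z<130))
    rep("collartop",(X>45)&(X<130)&(abs(Y+82)<50)&(Z>115)&(Z<130))
    hh=((H[:,0]<6)|(H[:,0]>174))&(H[:,1]>150)&(H[:,2]>70)
    rep("handle",hh&(X>50)&(X<150)&(abs(Y)<80)&(Z>74)&(Z<95))
    rep("lid",hh&(X>50)&(X<190)&(abs(Y)<80)&(Z<66)&(Z>50))
    rep("shelfR",(X>40)&(X<125)&(abs(Y+82)<50)&(Z>44)&(Z<55))
    rep("shelfL",(X<-40)&(X>-125)&(abs(Y+82)<50)&(Z>44)&(Z<55))
E
```

```text
root [555.4797827  -86.33205706] O [ 535.44483819 -189.40291133]
top plate 278 [[-39.0, 108.4, 102.3], [-36.0, 108.7, 104.3], [-0.1, 114.7, 108.8], [36.4, 121.6, 112.9], [40.3, 122.4, 113.8]]
top platelow 159 [[-32.5, 95.2, 61.2], [-29.5, 95.7, 65.9], [-0.9, 107.5, 91.3], [29.8, 109.0, 103.4], [33.7, 121.1, 104.6]]
top spindle 587 [[-12.5, -6.0, 84.3], [-10.8, 0.2, 85.5], [0.1, 45.3, 91.0], [12.4, 89.4, 95.7], [13.8, 93.5, 97.2]]
top roll 848 [[-117.0, -101.1, 84.7], [-114.1, -98.9, 95.6], [-83.7, -76.2, 114.4], [-52.5, -53.4, 120.5], [-49.4, -51.7, 122.1]]
top rolltop 388 [[-101.4, -100.8, 115.1], [-98.4, -98.7, 115.5], [-82.8, -76.3, 118.2], [-67.2, -54.5, 121.5], [-64.3, -52.4, 122.9]]
top collar 668 [[50.4, -100.6, 71.3], [52.2, -98.6, 92.4], [79.3, -80.1, 114.2], [112.9, -61.7, 121.1], [117.7, -60.6, 122.5]]
top collartop 308 [[64.7, -100.4, 115.0], [69.0, -98.9, 115.3], [84.2, -81.3, 118.2], [100.5, -62.9, 121.7], [103.1, -61.4, 122.7]]
top handle 140 [[76.3, 0.5, 80.0], [79.2, 1.8, 82.6], [103.2, 7.5, 85.7], [128.7, 13.5, 88.8], [131.4, 15.1, 90.5]]
top lid 347 [[124.1, 6.5, 5
[... 1049 characters left out ...]
0], [71.2, -93.3, 94.2], [109.6, -65.1, 118.8], [116.6, -61.8, 120.1]]
scene collartop 130 [[66.6, -100.3, 115.0], [68.6, -99.3, 115.7], [80.3, -81.6, 118.0], [97.1, -62.8, 120.2], [99.1, -60.6, 120.9]]
scene handle 101 [[76.3, -1.6, 75.2], [78.1, -0.7, 77.4], [101.9, 2.5, 82.8], [125.9, 8.8, 87.0], [130.4, 10.7, 87.6]]
scene lid 34 [[122.0, 15.4, 50.4], [122.3, 16.3, 51.2], [127.9, 23.6, 57.3], [162.9, 33.8, 61.0], [164.9, 36.0, 61.3]]
scene shelfR 334 [[40.4, -110.8, 45.3], [43.0, -109.9, 47.2], [63.6, -94.8, 50.1], [112.4, -50.6, 52.7], [117.9, -45.6, 54.4]]
scene shelfL 387 [[-119.2, -111.5, 44.5], [-117.9, -110.5, 46.3], [-100.6, -97.7, 50.0], [-45.0, -51.3, 52.3], [-41.3, -46.9, 53.9]]
```

Shelf ends and the plate face both say my frame's y is 3.5 mm off (-112..-45 measured against -115..-49; plate 108.5 against 105). I'll correct it and move above the roll.

```bash
cat >> h.py <<'E'
O=O+3.5*DY; ROOT=ROOT+3.5*DY
def st():
    s=sensors.sense(); p=s["tool_pos"]; print("t %.2f tcp"%s["time"],p.round(1),"rot",s["tcp_rot"].round(1),"D",toD(p).round(1),"F",s["ft_force"].round(1),"gap %.1f"%s["finger_gap"],"j",s["joint_pos"].round(0)); return s
def to(x,y,z,yaw=None):
    s=st(); w=toW(np.array([x,y,z],float)); d=w-s["tool_pos"]; print("move",d.round(1),"twist rad", None if yaw is None else np.round(np.radians((yaw-s["tcp_rot"][2]+180)%360-180),3))
E
python3 - <<'E'
from h import *
print(O,ROOT); to(-83.7,-80,260,169)
E
python3 -m pendant '[14,-39,2.5,0.1,85, 14,-39,2.5,0.1,85, 14,-39,2.5,0.07,85, 14,-39,2.5,0,85, 14,-39,2.5,0,85, 14,-39,2.5,0,85, 14,-39,2.5,0,85, 14,-39,2.5,0,85, 10,-39,2.5,0,85, 10,-39,0,0,85, 10,-39,0,0,85, 6,-39,0,0,85]' 30
```

```text
[ 536.11266967 -185.96721618] [556.14761419 -82.89636192]
t 0.15 tcp [266.  537.3 230.5] rot [-179.9   -0.   153.7] D [-403.2  658.5  230.5] F [-0.3  0.7 -0.3] gap 85.3 j [59.  8. 85.  0. 87. -5.]
move [ 172.7 -785.9   29.5] twist rad 0.268
time: 1.15
tool_pos: [407.8, 61.5, 246.0]
tcp_rot: [-179.5, -0.2, 170.6]
ft_force: [1.0, -0.4, -0.2]
finger_gap: 85.0
```

```bash
python3 -m pendant '[4,-38,1,-0.02,85, 4,-38,1,0,85, 4,-38,1,0,85, 4,-38,1,0,85, 4,-38,1,0,85, 4,-38,0,0,85, 4,-38,0,0,85, 4,-30,0,0,85, 0,-8,0,0,85, 0,0,0,0,85]'
python3 - <<'E'
from h import *
to(-83.7,-80,170,169)
s=snap("wrist",1); cv2.imwrite("pics/wrist1.png",s["frame"])
E
```

```text
time: 1.98
tool_pos: [435.5, -265.7, 249.4]
tcp_rot: [-179.4, -0.2, 168.9]
ft_force: [-0.5, -0.1, -1.1]
finger_gap: 84.4
t 1.98 tcp [ 435.5 -265.7  249.4] rot [-179.4   -0.2  168.9] D [-83.6 -97.4 249.4] F [-0.5 -0.1 -1.1] gap 84.4 j [ -37.   -7.   98.   -1.   89. -116.]
move [  3.2  17.1 -79.4] twist rad 0.002
```

View pics/wrist1.png

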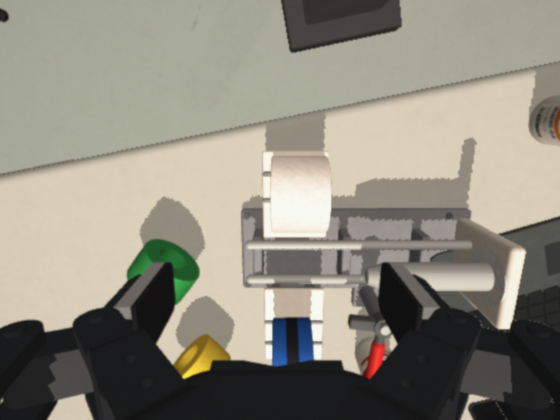

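Roll at (300,190) and both rails horizontal in the image (rows 245, 282), so the yaw is aligned. I'll measure from this second viewpoint.

```bash
cat > meas.py <<'E'
from h import *
def meas(s):
    D=toD(cloud(s)).reshape(-1,3); H=cv2.cvtColor(s["frame"],cv2.COLOR_BGR2HSV).reshape(-1,3)
    k=np.isfinite(D).all(1); D=D[k];H=H[k]; X,Y,Z=D.T
    def rep(name,m): print(name,m.sum(),np.percentile(D[m],[2,50,98],axis=0).round(1).tolist() if m.sum()>5 else "")
    rep("plate",(abs(X)<50)&(Y>90)&(Y<140)&(Z>104)&(Z<115))
    rep("spindle",(abs(X)<20)&(Y>0)&(Y<80)&(Z>84)&(Z<100))
    for sg in(-1,1):
        rep("rail",(abs(X-20*sg)<9)&(Y>-135)&(Y<-20)&(Z>46)&(Z<54))
        rep("rail near end",(abs(X-20*sg)<9)&(Y>-135)&(Y<-100)&(Z>46)&(Z<54))
        rep("ring top%d"%sg,(abs(X-84*sg)<45)&(abs(Y+82)<50)&(Z>114)&(Z<130))
        rep("shelf%d"%sg,(abs(X-80*sg)<35)&(abs(Y+82)<50)&(Z>44)&(Z<55))
    rep("valley ring top",(abs(X)<25)&(abs(Y+82)<50)&(Z>105)&(Z<125))
    hh=((H[:,0]<6)|(H[:,0]>174))&(H[:,1]>150)&(H[:,2]>70)
    rep("handle",hh&(X>50)&(X<150)&(abs(Y)<80)&(Z>74)&(Z<95))
if __name__=="__main__":
    import sys; meas(load(sys.argv[1]))
E
python3 meas.py pics/wrist1.pkl
```

```text
plate 1438 [[-38.5, 106.0, 104.5], [-2.5, 110.7, 109.1], [38.5, 119.0, 110.8]]
spindle 1104 [[-11.7, 28.4, 84.5], [-5.1, 58.9, 91.5], [11.0, 79.1, 94.5]]
rail 926 [[-23.2, -129.6, 46.4], [-19.5, -76.3, 49.2], [-14.4, -22.2, 51.3]]
rail near end 261 [[-23.0, -131.7, 46.4], [-19.5, -115.6, 49.2], [-14.2, -100.8, 51.2]]
ring top-1 2561 [[-100.3, -102.9, 114.2], [-83.9, -78.8, 117.9], [-64.8, -55.0, 120.2]]
shelf-1 598 [[-114.3, -113.1, 48.3], [-86.2, -108.8, 50.2], [-47.0, -54.2, 52.4]]
rail 855 [[16.6, -129.3, 46.3], [20.1, -75.8, 49.3], [25.4, -22.4, 51.1]]
rail near end 245 [[16.6, -131.6, 46.2], [20.1, -116.1, 49.1], [25.5, -100.9, 51.3]]
ring top1 292 [[65.3, -102.9, 114.0], [70.0, -86.9, 115.7], [75.0, -65.2, 117.7]]
shelf1 1620 [[45.6, -112.3, 48.5], [62.1, -77.0, 50.1], [112.2, -48.0, 51.9]]
valley ring top 0 
handle 418 [[75.9, -2.8, 79.4], [92.6, 2.8, 85.1], [116.0, 11.7, 87.6]]
```

Everything agrees within 2 mm: roll centre at D(-83,-79), top at 120. I'll descend for the pinch.

```bash
python3 -m pendant '[2,9,-25,0,85, 2,9,-30,0,85, 0,0,-30,0,85, 0,0,-25,0,85, 0,0,0,0,85]'
python3 - <<'E'
from h import *
to(-83.3,-79,82,169)
E
```

```text
time: 2.45
tool_pos: [440.8, -239.6, 138.5]
tcp_rot: [-179.4, 0.1, 169.1]
ft_force: [-0.7, 0.4, -1.0]
finger_gap: 85.5
t 2.45 tcp [ 440.8 -239.6  138.5] rot [-1.794e+02  1.000e-01  1.691e+02] D [-83.4 -70.8 138.5] F [-0.7  0.4 -1. ] gap 85.5 j [ -34.   -4.  107.   -1.   77. -113.]
move [ -1.5  -8.  -56.5] twist rad -0.002
```

```bash
python3 -m pendant '[-1.5,-8,0,0,85, 0,0,-20,0,85, 0,0,-25,0,85, 0,0,-10,0,85, 0,0,0,0,85]'
python3 - <<'E'
from h import *
to(-83.3,-79,82,169)
E
```

```text
time: 2.87
tool_pos: [442.8, -246.6, 89.7]
tcp_rot: [-179.3, 0.5, 169.5]
ft_force: [0.4, 0.9, 0.5]
finger_gap: 84.9
t 2.87 tcp [ 442.8 -246.6   89.7] rot [-179.3    0.5  169.5] D [-80.1 -77.3  89.7] F [0.4 0.9 0.5] gap 84.9 j [ -35.   -1.  109.   -0.   71. -114.]
move [-3.5 -1.1 -7.7] twist rad -0.009
```

```bash
python3 -m pendant '[-3,-1,-6,0,85, 0,0,0,0,70, 0,0,0,0,60, 0,0,0,0,45, 0,0,0,0,45, 0,0,0,0,45, 0,0,0,0,45, 0,0,0,0,45]' 35
python3 - <<'E'
from h import *
to(-83.3,-79,82,169)
E
```

```text
time: 3.53
tool_pos: [443.1, -250.2, 91.2]
tcp_rot: [-179.1, 1.0, 169.5]
ft_force: [-0.4, 0.5, -2.1]
finger_gap: 49.7
t 3.53 tcp [ 443.1 -250.2   91.2] rot [-179.1    1.   169.5] D [-79.1 -80.8  91.2] F [-0.4  0.5 -2.1] gap 49.7 j [ -35.   -1.  109.   -0.   71. -114.]
move [-3.8  2.6 -9.2] twist rad -0.009
```

Grip holds at 49.7 mm. Lift.

```bash
python3 -m pendant '[0,0,10,0,45, 0,0,12,0,45, 0,0,12,0,45, 0,0,0,0,45]'
python3 - <<'E'
from h import *
to(4,-82,112,169)
s=snap("wrist",2); cv2.imwrite("pics/wrist2.png",s["frame"])
E
```

```text
time: 3.87
tool_pos: [442.3, -249.6, 127.8]
tcp_rot: [-179.1, 0.8, 169.5]
ft_force: [-0.4, -0.3, -1.0]
finger_gap: 49.4
t 3.87 tcp [ 442.3 -249.6  127.8] rot [-179.1    0.8  169.5] D [-80.  -80.4 127.8] F [-0.4 -0.3 -1. ] gap 49.4 j [ -35.   -4.  108.   -0.   75. -114.]
move [ 82.1 -17.6 -15.8] twist rad -0.009
```

View pics/wrist2.png

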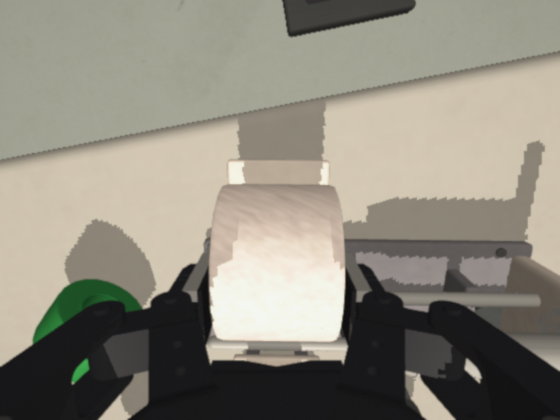

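Roll held squarely between the pads (210–345 columns). Measure its offset in hand.

Run:
```python
from h import *
s=load("pics/wrist2.pkl"); D=toD(cloud(s))[190:335,220:335].reshape(-1,3); D=D[np.isfinite(D).all(1)]
# circle fit in XZ of top surface
from scipy.optimize import least_squares
X,Y,Z=D.T; m=Z>110; 
r=least_squares(lambda p:np.hypot(X[m]-p[0],Z[m]-p[1])-35,[-83,120],loss="soft_l1");print(r.x,np.percentile(D[m],[2,50,98],axis=0).round(1))
```

```text
[-81.93017705 122.71606636] [[-115.8 -100.4  131.3]
 [ -95.6  -79.8  154.3]
 [ -65.3  -59.2  158.3]]
```

```bash
python3 -m pendant '[16,-3,0,0,45, 25,-5,0,0,45, 25,-5,0,0,45, 14,-3,0,0,45, 0,0,0,0,45, 0,0,0,0,45]'
python3 - <<'E'
from h import *
to(4,-82,92,169)
E
```

```text
time: 4.42
tool_pos: [524.2, -265.7, 126.4]
tcp_rot: [-179.1, 0.8, 169.5]
ft_force: [-0.7, 0.1, -1.9]
finger_gap: 49.4
t 4.42 tcp [ 524.2 -265.7  126.4] rot [-179.1    0.8  169.5] D [  3.5 -80.5 126.4] F [-0.7  0.1 -1.9] gap 49.4 j [ -32.    9.   95.   -1.   75. -111.]
move [  0.2  -1.6 -34.4] twist rad -0.008
```

```bash
python3 -m pendant '[-1,0,-15,0,45, 0,0,-15,0,45, 0,0,-6,0,45, 0,0,0,0,45]'
python3 - <<'E'
from h import *
to(3,-82,85,169)
E
```

```text
time: 4.75
tool_pos: [520.4, -265.0, 89.1]
tcp_rot: [-179.1, 0.7, 169.5]
ft_force: [-0.6, 0.5, -2.3]
finger_gap: 49.3
t 4.75 tcp [ 520.4 -265.    89.1] rot [-179.1    0.7  169.5] D [ -0.3 -80.6  89.1] F [-0.6  0.5 -2.3] gap 49.3 j [ -32.   11.   97.   -1.   71. -111.]
move [ 3.  -2.  -4.1] twist rad -0.008
```

```bash
python3 -m pendant '[2.5,0,-2,0,45, 0,0,-2.5,0,45, 0,0,0,0,45]'
python3 - <<'E'
from h import *
to(3,-82,85,169)
E
```

```text
time: 5.0
tool_pos: [522.5, -265.1, 85.7]
tcp_rot: [-179.1, 0.7, 169.4]
ft_force: [0.6, 0.2, -1.8]
finger_gap: 49.4
t 5.00 tcp [ 522.5 -265.1   85.7] rot [-179.1    0.7  169.4] D [  1.7 -80.3  85.7] F [ 0.6  0.2 -1.8] gap 49.4 j [ -32.   11.   97.   -1.   71. -111.]
move [ 0.9 -1.9 -0.7] twist rad -0.008
```

```bash
python3 -m pendant '[0,0,-2,0,45, 0,0,-1.5,0,45, 0,0,0,0,60, 0,0,0,0,75, 0,0,0,0,80, 0,0,0,0,80, 0,0,25,0,80, 0,0,30,0,80, 0,0,30,0,80, 0,0,30,0,80]'
python3 - <<'E'
from h import *
st()
s=snap("wrist",3); cv2.imwrite("pics/wrist3.png",s["frame"])
from meas import meas; meas(s)
E
```

```text
time: 5.83
tool_pos: [517.6, -262.5, 193.1]
tcp_rot: [-179.4, -0.0, 169.4]
ft_force: [0.0, -1.2, -0.0]
finger_gap: 79.9
t 5.83 tcp [ 517.6 -262.5  193.1] rot [-179.4   -0.   169.4] D [ -3.6 -78.6 193.1] F [ 0.  -1.2 -0. ] gap 79.9 j [ -32.    5.   91.   -1.   83. -111.]
plate 1856 [[-34.8, 105.8, 104.3], [10.0, 108.5, 108.9], [39.5, 117.9, 110.8]]
spindle 3684 [[-11.5, 1.7, 84.8], [-1.2, 40.0, 92.0], [13.1, 78.3, 94.6]]
rail 688 [[-23.0, -131.0, 46.6], [-19.1, -46.1, 49.3], [-14.2, -21.3, 51.3]]
rail near end 276 [[-22.8, -131.7, 46.7], [-19.0, -120.9, 49.2], [-14.2, -110.7, 51.1]]
ring top-1 0 
shelf-1 7604 [[-113.8, -112.0, 48.6], [-81.8, -80.3, 50.3], [-46.6, -49.1, 52.6]]
rail 591 [[16.8, -130.7, 46.4], [20.6, -43.4, 49.3], [26.2, -20.8, 51.0]]
rail near end 228 [[17.0, -131.7, 46.6], [20.7, -122.1, 49.3], [26.1, -113.2, 51.0]]
ring top1 2355 [[67.2, -102.0, 114.2], [81.7, -83.1, 118.0], [102.8, -64.0, 120.2]]
shelf1 1863 [[50.7, -112.6, 48.5], [63.6, -61.5, 50.1], [112.4, -47.9, 52.1]]
valley ring top 4577 [[-20.8, -103.9, 105.5], [-1.8, -80.1, 111.7], [23.6, -56.2, 114.5]]
handle 729 [[86.3, -3.9, 79.7], [109.9, 1.4, 85.4], [130.4, 9.2, 87.4]]
```

View pics/wrist3.png

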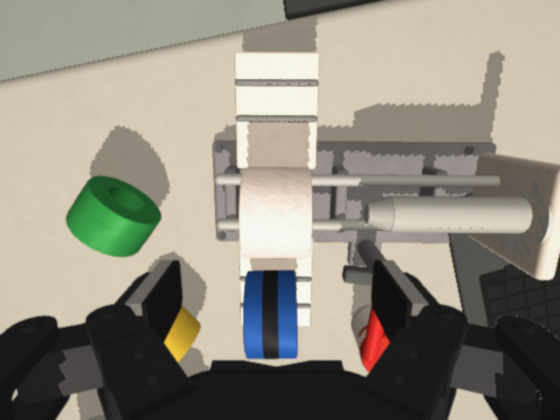

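Roll sits in the valley, level, centre Y≈-80; axis at X≈+0.7. Now turn the jaws across the spindle and go behind the roll.

```bash
python3 -m pendant '[-2,-10,0,-0.12,60, -2,-10,0,-0.12,60, -2,-10,0,-0.12,40, -2,-10,0,-0.12,40, -1,-10,0,-0.12,40, 0,-6,0,-0.12,40, 0,0,0,-0.12,40, 0,0,0,-0.12,40, 0,0,0,-0.12,40, 0,0,0,-0.12,40, 0,0,0,-0.12,40, 0,0,0,-0.12,40]'
python3 - <<'E'
from h import *
to(0.7,-133,120,79)
E
```

```text
time: 6.88
tool_pos: [513.5, -325.2, 206.7]
tcp_rot: [-179.1, 1.2, 83.9]
ft_force: [-0.2, -0.2, 0.3]
finger_gap: 40.2
t 6.88 tcp [ 513.5 -325.2  206.7] rot [-179.1    1.2   83.9] D [   4.3 -141.   206.7] F [-0.2 -0.2  0.3] gap 40.2 j [-36.  10.  85.  -2.  85. -30.]
move [ -2.    8.6 -86.7] twist rad -0.086
```

```bash
python3 -m pendant '[-4,2,-30,-0.086,40, 0,2,-35,0,40, 0,0,-35,0,40, 0,0,-20,0,40, 0,0,0,0,40]'
python3 - <<'E'
from h import *
to(0.7,-135,62,79)
E
```

```text
time: 7.3
tool_pos: [510.8, -322.5, 85.7]
tcp_rot: [-179.5, 1.4, 78.2]
ft_force: [-0.7, -0.2, -0.4]
finger_gap: 39.9
t 7.30 tcp [ 510.8 -322.5   85.7] rot [-179.5    1.4   78.2] D [   1.2 -138.8   85.7] F [-0.7 -0.2 -0.4] gap 39.9 j [-36.  14.  93.  -2.  72. -24.]
move [  0.3   3.8 -23.7] twist rad 0.014
```

```bash
python3 -m pendant '[0,0,-12,0.014,40, 0,0,-12,0,40, 0,0,0,0,40, 1.5,8,0,0,40, 1.5,8,0,0,40, 1.2,6,0,0,40, 1.2,6,0,0,40, 1.2,6,0,0,40, 1.2,6,0,0,40]'
python3 - <<'E'
from h import *
to(0.7,44,62,79)
E
```

```text
time: 8.05
tool_pos: [522.6, -281.8, 66.5]
tcp_rot: [-180.0, 1.7, 79.0]
ft_force: [0.7, -0.7, -0.3]
finger_gap: 39.9
t 8.05 tcp [ 522.6 -281.8   66.5] rot [-180.     1.7   79. ] D [  5.  -96.7  66.5] F [ 0.7 -0.7 -0.3] gap 39.9 j [-32.  14.  96.  -2.  70. -21.]
move [ 22.6 138.9  -4.5] twist rad -0.0
```

```bash
python3 -m pendant '[-3.5,1,-2,0,40, 0.5,5,-1,0,40, 0.5,5,0,0,40, 0.5,5,0,0,40, 0.8,5,0,0,40]'
python3 - <<'E'
from h import *
to(0.7,44,62,79)
s=snap("scene",4); crop(s,200,160,380,295,4,"pics/scene4.png")
E
```

```text
time: 8.47
tool_pos: [522.6, -258.8, 64.9]
tcp_rot: [179.8, 1.8, 79.1]
ft_force: [0.3, -1.3, -0.0]
finger_gap: 40.0
t 8.47 tcp [ 522.6 -258.8   64.9] rot [179.8   1.8  79.1] D [  0.7 -74.1  64.9] F [ 0.3 -1.3 -0. ] gap 40.0 j [-30.  12.  98.  -2.  69. -19.]
move [ 22.6 115.9  -2.9] twist rad -0.001
```

View pics/scene4.png

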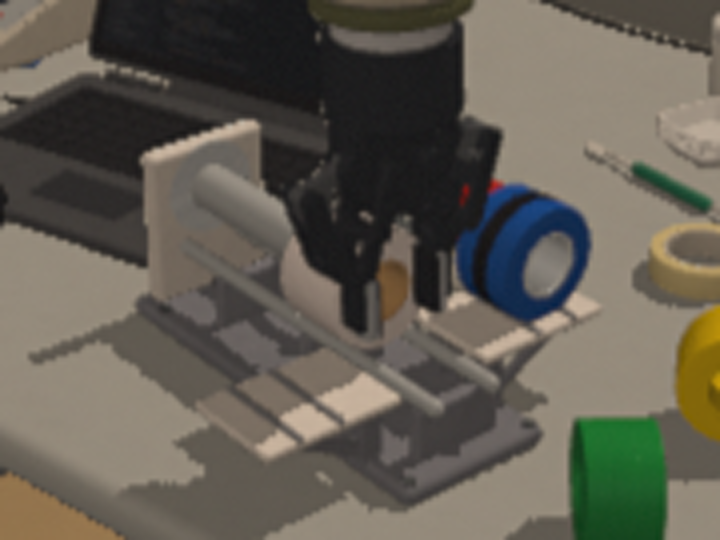

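Roll upright and straight, front face at the nose, fingers on both sides. Push on.

```bash
python3 -m pendant '[0.9,5,-2,0,40, 0.9,5,0,0,40, 0.9,5,0,0,40, 0.9,5,0,0,40, 0.9,5,0,0,40, 0.9,5,0,0,40]'
python3 - <<'E'
from h import *
to(0.7,44,62,79)
E
```

```text
time: 9.02
tool_pos: [529.5, -226.4, 63.6]
tcp_rot: [179.7, 1.8, 79.0]
ft_force: [1.1, -1.7, 0.9]
finger_gap: 40.0
t 9.02 tcp [ 529.5 -226.4   63.6] rot [179.7   1.8  79. ] D [  1.2 -40.9  63.6] F [ 1.1 -1.7  0.9] gap 40.0 j [-27.  11.  99.  -2.  69. -16.]
move [15.7 83.5 -1.6] twist rad -0.001
```

Force small (2 N), no snag. Continue.

```bash
python3 -m pendant '[0.8,5.5,-1,0,40, 0.9,5.5,0,0,40, 0.9,5.5,0,0,40, 0.9,5.5,0,0,40, 0.9,5.5,0,0,40, 0.9,5.5,0,0,40, 0.9,5.5,0,0,40]'
python3 - <<'E'
from h import *
to(0.7,44,62,79)
E
python3 -m pendant '[0.8,5,0,0,40, 0.9,5,0,0,40, 0.9,5,0,0,40, 0.9,5,0,0,40, 0.9,4,0,0,40]'
python3 - <<'E'
from h import *
to(0.7,44,62,79)
E
```

```text
time: 9.6
tool_pos: [537.5, -184.3, 63.6]
tcp_rot: [179.6, 1.9, 79.0]
ft_force: [1.5, -2.7, 2.3]
finger_gap: 40.0
t 9.60 tcp [ 537.5 -184.3   63.6] rot [179.6   1.9  79. ] D [ 1.1  1.9 63.6] F [ 1.5 -2.7  2.3] gap 40.0 j [-23.  10. 100.  -2.  69. -11.]
move [ 7.7 41.4 -1.6] twist rad -0.0
time: 10.02
tool_pos: [542.6, -157.3, 63.8]
tcp_rot: [179.5, 1.9, 79.0]
ft_force: [1.5, -2.1, 1.8]
finger_gap: 40.2
t 10.02 tcp [ 542.6 -157.3   63.8] rot [179.5   1.9  79. ] D [ 0.9 29.3 63.8] F [ 1.5 -2.1  1.8] gap 40.2 j [-20.  10. 101.  -2.  69.  -9.]
move [ 2.6 14.4 -1.8] twist rad -0.001
```

```bash
python3 -m pendant '[0.7,4,0,0,40, 0.7,4,0,0,40, 0.5,3,0,0,40, 0.5,3,0,0,40, 0.5,3,0,0,40]'
python3 - <<'E'
from h import *
to(0.7,44,62,79)
E
```

```text
time: 10.43
tool_pos: [545.8, -143.5, 64.2]
tcp_rot: [179.4, 2.4, 79.1]
ft_force: [-1.0, -26.1, -2.2]
finger_gap: 40.0
t 10.43 tcp [ 545.8 -143.5   64.2] rot [179.4   2.4  79.1] D [ 1.4 43.5 64.2] F [ -1.  -26.1  -2.2] gap 40.0 j [-18.  10. 101.  -2.  68.  -7.]
move [-0.6  0.6 -2.2] twist rad -0.001
```

26 N at Y=43.5, exactly the home depth. Back off, lift, and check.

```bash
python3 -m pendant '[0,0,0,0,40, -1,-5,0,0,40, -1.5,-8,0,0,40, -1.5,-8,10,0,40, 0,0,25,0,40, 0,-10,30,0.1,70, 0,-10,30,0.12,85, 0,-10,20,0.12,85]'
python3 - <<'E'
from h import *
to(83.7,-84.5,190,169)
s=snap("wrist",5); cv2.imwrite("pics/wrist5.png",s["frame"])
s=snap("scene",5); crop(s,200,160,380,295,4,"pics/scene5.png")
E
```

```text
time: 11.1
tool_pos: [530.8, -193.3, 174.1]
tcp_rot: [-179.2, 2.0, 99.2]
ft_force: [0.2, 0.0, 0.0]
finger_gap: 74.5
t 11.10 tcp [ 530.8 -193.3  174.1] rot [-179.2    2.    99.2] D [ -3.8  -8.2 174.1] F [0.2 0.  0. ] gap 74.5 j [-24.   4.  95.  -2.  81. -33.]
move [ 71.4 -91.6  15.9] twist rad 1.219
```

View pics/scene5.png

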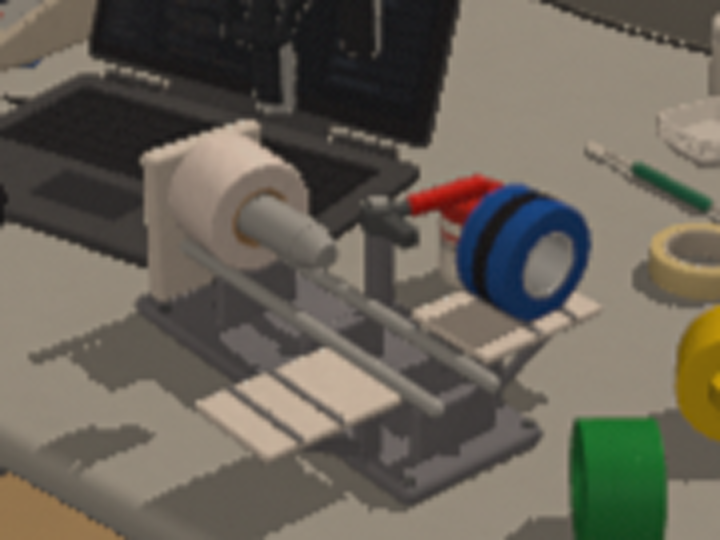

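View pics/wrist5.png

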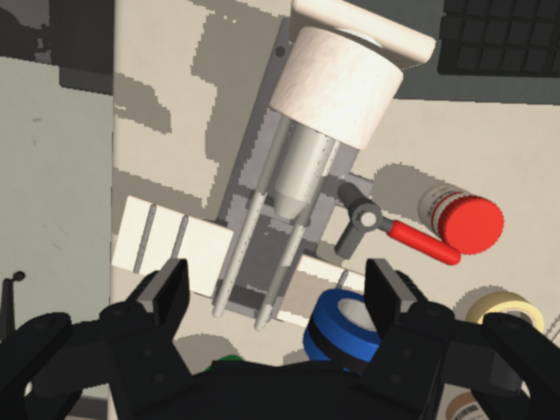

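```bash
python3 - <<'E'
from h import *
for n in("wrist5","scene5"):
    D=toD(cloud(load(f"pics/{n}.pkl"))).reshape(-1,3);D=D[np.isfinite(D).all(1)];X,Y,Z=D.T
    for a,b in((-25,-8),(-8,8),(8,25)):
        m=(X>a)&(X<b)&(Y>20)&(Y<101)&(Z>98)&(Z<125); print(n,a,m.sum(),np.percentile(Y[m],[1,2,5,98]).round(1),"z",np.percentile(Z[m],[50,98]).round(1) )
E
python3 -m pendant '[0,-12,4,0.12,85, 8,-12,4,0.12,85, 8,-12,0,0.12,85, 8,-12,0,0.12,85, 8,-12,0,0.12,85, 10,-10,0,0.12,85, 10,-8,0,0.12,85, 10,-8,0,0.12,85, 10,-6,0,0.12,85, 5,0,0,0.12,85, 0,0,0,0,85]'
python3 - <<'E'
from h import *
to(83.7,-84.5,190,169)
E
```

```text
wrist5 -25 2784 [ 54.4  54.9  56.5 100.1] z [109.  113.5]
wrist5 -8 2758 [ 53.1  53.6  55.3 100.1] z [114.2 116. ]
wrist5 8 2536 [52.1 52.6 54.3 99.9] z [111.9 115.2]
scene5 -25 132 [50.8 51.7 53.3 97.5] z [107.8 114.7]
scene5 -8 99 [50.4 50.7 51.4 99.9] z [113.4 116.7]
scene5 8 60 [48.9 49.9 50.6 98.2] z [110.5 115.2]
time: 12.12
tool_pos: [605.5, -291.5, 179.9]
tcp_rot: [-179.7, 1.3, 169.7]
ft_force: [-0.3, -0.5, 0.0]
finger_gap: 85.1
t 12.12 tcp [ 605.5 -291.5  179.9] rot [-179.7    1.3  169.7] D [ 88.2 -90.3 179.9] F [-0.3 -0.5  0. ] gap 85.1 j [ -30.   19.   78.    0.   82. -110.]
move [-3.3  6.6 10.1] twist rad -0.012
```

Roll's face at Y≈53 (expected 55, noise 2 mm): home. Now the collar, centre D(84,-83).

```bash
python3 -m pendant '[-4,7,0,-0.012,85, -0.5,0,-25,0,85, -0.5,0,-30,0,85, 0,0,-25,0,85, 0,0,0,0,85]'
python3 - <<'E'
from h import *
to(83.7,-83.2,84,169)
E
```

```text
time: 12.53
tool_pos: [597.4, -281.9, 98.1]
tcp_rot: [-179.8, 1.3, 167.3]
ft_force: [-1.8, 0.4, -2.2]
finger_gap: 85.2
t 12.53 tcp [ 597.4 -281.9   98.1] rot [-179.8    1.3  167.3] D [ 78.5 -82.5  98.1] F [-1.8  0.4 -2.2] gap 85.2 j [ -30.   21.   84.    0.   74. -107.]
move [  5.   -1.7 -14.1] twist rad 0.03
```

```bash
python3 -m pendant '[5.5,-2,0,0.03,85, 0,0,-10,0,85, 0,0,-3,0,85, 0,0,0,0,85]'
python3 - <<'E'
from h import *
to(83.7,-83.2,84,169)
E
```

```text
time: 12.87
tool_pos: [602.9, -282.9, 87.1]
tcp_rot: [-179.8, 1.3, 168.7]
ft_force: [-0.3, -0.5, 1.3]
finger_gap: 84.8
t 12.87 tcp [ 602.9 -282.9   87.1] rot [-179.8    1.3  168.7] D [ 84.1 -82.4  87.1] F [-0.3 -0.5  1.3] gap 84.8 j [ -30.   22.   83.    0.   73. -108.]
move [-0.5 -0.7 -3.1] twist rad 0.005
```

```bash
python3 -m pendant '[0,-0.5,-2,0,70, 0,0,0,0,60, 0,0,0,0,50, 0,0,0,0,36, 0,0,0,0,36, 0,0,0,0,36, 0,0,0,0,36]' 35
python3 -m pendant '[0,0,10,0,36, 0,0,12,0,36, 0,0,12,0,36, 0,0,0,0,36]'
python3 - <<'E'
from h import *
to(0.7,-82,125,169)
s=snap("wrist",6); cv2.imwrite("pics/wrist6.png",s["frame"])
E
```

```text
time: 13.45
tool_pos: [605.1, -284.8, 89.3]
tcp_rot: [-179.7, 1.6, 168.6]
ft_force: [0.7, 0.4, -2.0]
finger_gap: 39.7
time: 13.78
tool_pos: [604.3, -284.3, 125.9]
tcp_rot: [-179.7, 1.5, 168.6]
ft_force: [0.1, 1.0, 0.1]
finger_gap: 39.5
t 13.78 tcp [ 604.3 -284.3  125.9] rot [-179.7    1.5  168.6] D [ 85.7 -83.5 125.9] F [0.1 1.  0.1] gap 39.5 j [ -30.   20.   82.    0.   77. -108.]
move [-83.2  17.7  -0.9] twist rad 0.007
```

View pics/wrist6.png

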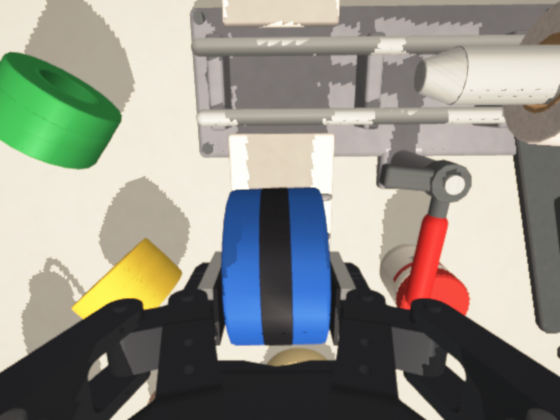

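Collar held squarely. Carry it to the valley.

```bash
python3 -m pendant '[-16,3,0,0.007,36, -25,5,0,0,36, -25,5,0,0,36, -14,3,0,0,36, 0,0,0,0,36, 0,0,0,0,36]'
python3 - <<'E'
from h import *
to(2.2,-84,84,169)
E
```

```text
time: 14.33
tool_pos: [522.5, -267.8, 126.4]
tcp_rot: [-179.7, 1.7, 169.1]
ft_force: [-0.1, 0.4, -1.2]
finger_gap: 39.8
t 14.33 tcp [ 522.5 -267.8  126.4] rot [-179.7    1.7  169.1] D [  2.3 -82.9 126.4] F [-0.1  0.4 -1.2] gap 39.8 j [ -32.    8.   96.    0.   74. -111.]
move [ -0.3  -1.  -42.4] twist rad -0.001
```

```bash
python3 -m pendant '[0,0,-15,0,36, 0.5,0,-15,0,36, 0.5,0,-7,0,36, 0.5,0,-2,0,36, 0,0,0,0,36]'
python3 - <<'E'
from h import *
to(2.2,-84,84,169)
E
```

```text
time: 14.75
tool_pos: [528.5, -269.3, 88.4]
tcp_rot: [-179.6, 2.0, 169.1]
ft_force: [0.7, -0.7, -0.8]
finger_gap: 39.9
t 14.75 tcp [ 528.5 -269.3   88.4] rot [-179.6    2.   169.1] D [  8.5 -83.3  88.4] F [ 0.7 -0.7 -0.8] gap 39.9 j [ -32.   11.   97.    0.   70. -111.]
move [-6.3  0.5 -4.4] twist rad -0.001
```

```bash
python3 -m pendant '[-6,0,0,0,36, 0,0,0,0,36]'
python3 - <<'E'
from h import *
to(2.2,-84,84,169)
E
```

```text
time: 14.92
tool_pos: [523.0, -269.4, 88.7]
tcp_rot: [-179.6, 2.0, 169.1]
ft_force: [-0.1, -0.4, -1.0]
finger_gap: 39.4
t 14.92 tcp [ 523.  -269.4   88.7] rot [-179.6    2.   169.1] D [  3.1 -84.4  88.7] F [-0.1 -0.4 -1. ] gap 39.4 j [ -32.   10.   98.    0.   70. -112.]
move [-0.8  0.6 -4.7] twist rad -0.002
```

```bash
python3 -m pendant '[-1,0,-3,0,36, 0,0,-2.5,0,36, 0,0,0,0,36]'
python3 - <<'E'
from h import *
to(2.2,-84,84,169)
E
python3 -m pendant '[0,0,-1,0,36, 0,0,0,0,45, 0,0,0,0,60, 0,0,0,0,70, 0,0,0,0,70, 0,0,0,0,70, 0,0,25,0,70, 0,0,30,0,70, 0,0,30,0,70, 0,0,30,0,70]'
python3 - <<'E'
from h import *
st()
s=snap("wrist",7); cv2.imwrite("pics/wrist7.png",s["frame"])
from meas import meas; meas(s)
E
```

```text
time: 15.17
tool_pos: [522.7, -270.1, 84.7]
tcp_rot: [-179.5, 2.2, 169.1]
ft_force: [-0.1, 0.1, -1.9]
finger_gap: 39.5
t 15.17 tcp [ 522.7 -270.1   84.7] rot [-179.5    2.2  169.1] D [  2.9 -85.2  84.7] F [-0.1  0.1 -1.9] gap 39.5 j [ -33.   10.   98.    0.   70. -112.]
move [-0.5  1.3 -0.7] twist rad -0.002
time: 16.0
tool_pos: [517.8, -267.0, 194.0]
tcp_rot: [-179.8, 1.4, 169.1]
ft_force: [0.2, -0.0, 0.7]
finger_gap: 70.0
t 16.00 tcp [ 517.8 -267.   194. ] rot [-179.8    1.4  169.1] D [ -2.5 -83.1 194. ] F [ 0.2 -0.   0.7] gap 70.0 j [ -33.    5.   92.    0.   82. -112.]
plate 2252 [[-26.0, 90.4, 104.5], [8.5, 106.2, 109.6], [39.0, 116.4, 114.8]]
spindle 2855 [[-16.5, 1.3, 84.8], [-1.5, 31.1, 92.0], [16.4, 54.5, 98.8]]
rail 893 [[-28.9, -130.7, 46.4], [-19.1, -53.4, 49.3], [-14.1, -21.6, 51.2]]
rail near end 306 [[-28.9, -131.8, 46.3], [-19.0, -120.3, 49.2], [-14.1, -105.2, 51.2]]
ring top-1 0 
shelf-1 7812 [[-114.0, -112.1, 48.6], [-81.7, -80.6, 50.3], [-46.2, -49.1, 52.6]]
rail 745 [[16.7, -130.7, 46.3], [20.6, -49.5, 49.3], [26.3, -21.5, 51.0]]
rail near end 239 [[16.6, -131.7, 46.2], [20.5, -121.3, 49.4], [25.1, -111.5, 50.9]]
ring top1 0 
shelf1 4428 [[49.6, -111.8, 48.7], [81.5, -79.6, 50.2], [113.6, -48.7, 52.5]]
valley ring top 3685 [[-21.1, -104.2, 105.5], [-2.0, -85.3, 112.0], [23.4, -66.2, 114.8]]
handle 116 [[112.2, -4.6, 78.4], [120.4, -3.0, 83.2], [129.6, -0.3, 85.6]]
```

View pics/wrist7.png

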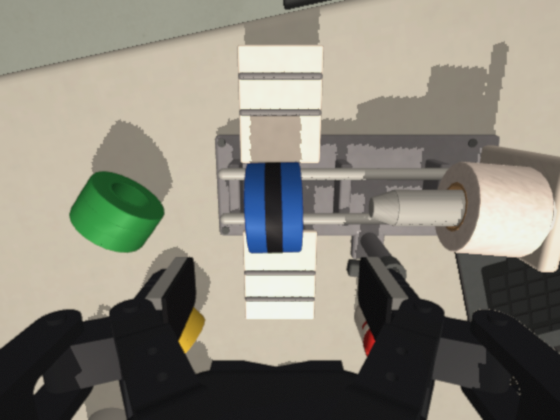

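Collar in the valley, straight, centre Y≈-85, top 115. Same push routine.

```bash
python3 -m pendant '[-2,-10,0,-0.12,60, -2,-10,0,-0.12,60, -2,-10,0,-0.12,40, -2,-10,0,-0.12,40, -1,-8,0,-0.12,40, 0,0,0,-0.12,40, 0,0,0,-0.12,40, 0,0,0,-0.12,40, 0,0,0,-0.12,40, 0,0,0,-0.12,40, 0,0,0,-0.12,40, 0,0,0,-0.12,40]'
python3 - <<'E'
from h import *
to(0.7,-136,120,79)
E
```

```text
time: 17.05
tool_pos: [515.2, -322.0, 210.2]
tcp_rot: [-179.6, 2.9, 83.6]
ft_force: [0.6, 0.3, 0.1]
finger_gap: 40.1
t 17.05 tcp [ 515.2 -322.   210.2] rot [-179.6    2.9   83.6] D [   5.4 -137.5  210.2] F [0.6 0.3 0.1] gap 40.1 j [-35.   8.  87.  -3.  84. -29.]
move [ -4.3   2.4 -90.2] twist rad -0.08
```

```bash
python3 -m pendant '[-5,0,-30,-0.08,40, 0,0,-35,0,40, 0,0,-35,0,40, 0,0,-25,0,40, 0,0,-12,0,40, 0,0,0,0,40]'
python3 - <<'E'
from h import *
to(0.7,-135,62,79)
E
```

```text
time: 17.55
tool_pos: [512.2, -323.2, 72.3]
tcp_rot: [179.8, 3.1, 78.2]
ft_force: [-0.6, 0.1, -1.1]
finger_gap: 39.9
t 17.55 tcp [ 512.2 -323.2   72.3] rot [179.8   3.1  78.2] D [   2.7 -139.3   72.3] F [-0.6  0.1 -1.1] gap 39.9 j [-35.  15.  95.  -3.  70. -23.]
move [ -1.2   4.6 -10.3] twist rad 0.014
```

```bash
python3 -m pendant '[-1,0,-8,0.014,40, 1,8,0,0,40, 1,7,0,0,40, 0.8,6,0,0,40, 0.8,6,0,0,40, 0.8,6,0,0,40, 0.8,6,0,0,40]'
python3 - <<'E'
from h import *
to(0.7,44,63,79)
E
```

```text
time: 18.13
tool_pos: [520.7, -283.9, 71.5]
tcp_rot: [179.3, 3.4, 79.0]
ft_force: [-1.1, -1.0, -0.3]
finger_gap: 40.1
t 18.13 tcp [ 520.7 -283.9   71.5] rot [179.3   3.4  79. ] D [  3.5 -99.1  71.5] F [-1.1 -1.  -0.3] gap 40.1 j [-32.  12.  97.  -3.  69. -20.]
move [ 24.5 141.   -8.5] twist rad -0.001
```

```bash
python3 -m pendant '[-2.5,0,-5,0,40, 0,3,-4,0,40, 0.7,5,0,0,40, 0.7,5,0,0,40, 0.7,5,0,0,40, 0.8,5,0,0,40]'
python3 - <<'E'
from h import *
to(0.7,44,63,79)
s=snap("scene",8); crop(s,200,160,380,295,4,"pics/scene8.png")
E
```

```text
time: 18.63
tool_pos: [523.3, -262.6, 66.3]
tcp_rot: [178.9, 3.8, 79.0]
ft_force: [-1.4, -3.1, 3.7]
finger_gap: 39.9
t 18.63 tcp [ 523.3 -262.6   66.3] rot [178.9   3.8  79. ] D [  2.  -77.6  66.3] F [-1.4 -3.1  3.7] gap 39.9 j [-30.  11.  99.  -3.  67. -17.]
move [ 21.9 119.6  -3.3] twist rad -0.001
```

View pics/scene8.png

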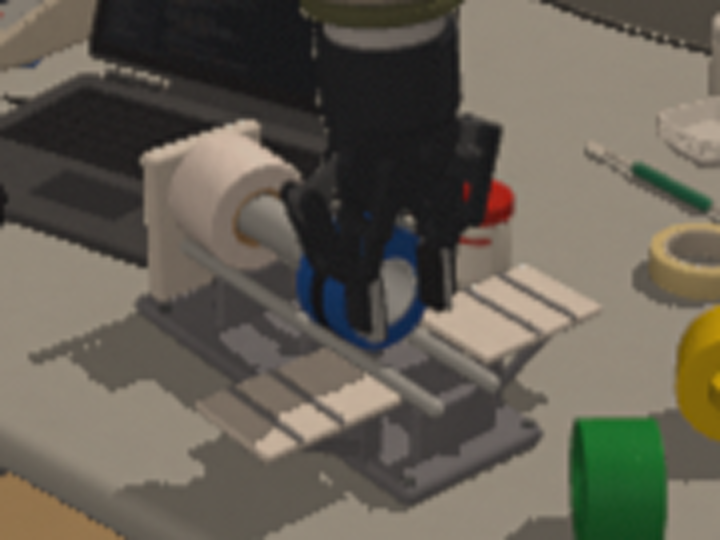

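Collar straight at the nose. Push on.

```bash
python3 -m pendant '[0.3,5,0,0,40, 0.7,5,0,0,40, 0.7,5,0,0,40, 0.8,5,0,0,40, 0.8,5,0,0,40, 0.8,5,0,0,40]'
python3 - <<'E'
from h import *
to(0.7,4,63,79)
E
```

```text
time: 19.18
tool_pos: [529.2, -229.1, 66.6]
tcp_rot: [178.7, 3.8, 79.0]
ft_force: [1.5, -2.3, 3.0]
finger_gap: 40.1
t 19.18 tcp [ 529.2 -229.1   66.6] rot [178.7   3.8  79. ] D [  1.4 -43.6  66.6] F [ 1.5 -2.3  3. ] gap 40.1 j [-26.  10. 100.  -4.  67. -14.]
move [ 8.4 46.9 -3.6] twist rad -0.0
```

```bash
python3 -m pendant '[0.7,5,0,0,40, 0.8,5,0,0,40, 0.8,5,0,0,40, 0.8,5,0,0,40, 0.8,5,0,0,40, 0.8,5,0,0,40]'
python3 - <<'E'
from h import *
to(0.7,4,63,79)
E
```

```text
time: 19.68
tool_pos: [535.1, -195.6, 66.8]
tcp_rot: [178.6, 3.8, 79.1]
ft_force: [1.0, -2.2, 3.3]
finger_gap: 40.2
t 19.68 tcp [ 535.1 -195.6   66.8] rot [178.6   3.8  79.1] D [ 0.8 -9.6 66.8] F [ 1.  -2.2  3.3] gap 40.2 j [-23.   9. 101.  -4.  67. -11.]
move [ 2.5 13.4 -3.8] twist rad -0.001
```

```bash
python3 -m pendant '[0.7,4,0,0,40, 0.7,4,0,0,40, 0.5,3,0,0,40, 0.5,3,0,0,40, 0.5,2.5,0,0,40]'
python3 - <<'E'
from h import *
to(0.7,4,63,79)
E
```

```text
time: 20.1
tool_pos: [536.6, -183.3, 66.6]
tcp_rot: [178.7, 4.4, 79.0]
ft_force: [0.1, -17.0, -1.7]
finger_gap: 40.5
t 20.10 tcp [ 536.6 -183.3   66.6] rot [178.7   4.4  79. ] D [ 0.   2.7 66.6] F [  0.1 -17.   -1.7] gap 40.5 j [-21.   9. 102.  -4.  67.  -9.]
move [ 0.9  1.2 -3.6] twist rad -0.001
```

```bash
python3 -m pendant '[0.5,4,0,0,40, 0.5,4,0,0,40]'
python3 - <<'E'
from h import *
to(0.7,4,63,79)
E
python3 -m pendant '[0,0,0,0,40, -1,-6,0,0,40, -1.5,-8,0,0,40, -1.5,-8,0,0,40, 0,-4,20,0,40, 0,0,30,0,40, 0,0,30,0,40, 0,0,30,0,40]'
python3 - <<'E'
from h import *
st()
s=snap("wrist",9); cv2.imwrite("pics/wrist9.png",s["frame"])
s=snap("scene",9); crop(s,200,160,380,295,4,"pics/scene9.png")
for n in("wrist9","scene9"):
    D=toD(cloud(load(f"pics/{n}.pkl"))).reshape(-1,3);D=D[np.isfinite(D).all(1)];X,Y,Z=D.T
    for a,b in((-25,-8),(-8,8),(8,25)):
        m=(X>a)&(X<b)&(Y>0)&(Y<101)&(Z>98)&(Z<125); print(n,a,m.sum(),np.percentile(Y[m],[1,2,5,98]).round(1),"z",np.percentile(Z[m],[50,98]).round(1) )
E
```

```text
time: 20.27
tool_pos: [536.4, -183.6, 66.9]
tcp_rot: [178.6, 5.2, 78.9]
ft_force: [0.3, -25.1, -2.5]
finger_gap: 39.8
t 20.27 tcp [ 536.4 -183.6   66.9] rot [178.6   5.2  78.9] D [-0.2  2.3 66.9] F [  0.3 -25.1  -2.5] gap 39.8 j [-21.   9. 102.  -5.  67.  -8.]
move [ 1.2  1.5 -3.9] twist rad 0.002
time: 20.93
tool_pos: [519.6, -208.8, 165.5]
tcp_rot: [-179.7, 4.7, 79.0]
ft_force: [0.3, -0.5, -0.4]
finger_gap: 40.2
t 20.93 tcp [ 519.6 -208.8  165.5] rot [-179.7    4.7   79. ] D [-11.8 -25.5 165.5] F [ 0.3 -0.5 -0.4] gap 40.2 j [-24.   3.  97.  -5.  79. -12.]
wrist9 -25 4892 [16.3 17.3 20.1 91. ] z [108.9 112.8]
wrist9 -8 4903 [16.  17.1 19.8 89.9] z [113.5 115. ]
wrist9 8 4719 [16.2 17.2 20.  90.5] z [110.7 113.7]
scene9 -25 219 [14.  14.6 15.1 98.4] z [108. 113.]
scene9 -8 150 [13.1 13.4 15.1 98.5] z [113.  115.3]
scene9 8 75 [13.3 13.5 13.8 97.2] z [109.5 113.6]
```

View pics/wrist9.png

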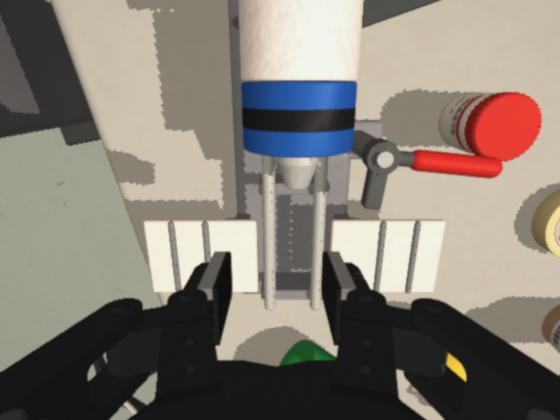

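View pics/scene9.png

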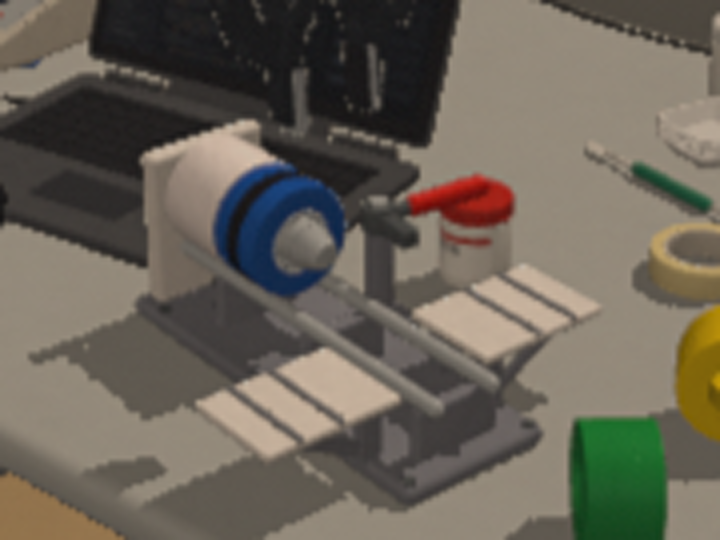

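Stack home: collar face at Y≈14–17 (15 expected), straight. Now the lever: close the fingers and go to the +y side of the handle.

```bash
python3 - <<'E'
from h import *
for n in ("wrist9","scene9"):
    s=load(f"pics/{n}.pkl");D=toD(cloud(s)); H=cv2.cvtColor(s["frame"],cv2.COLOR_BGR2HSV)
    m=((H[...,0]<6)|(H[...,0]>174))&(H[...,1]>150)&(H[...,2]>70)&(D[...,2]>76)&(D[...,2]<95)&(D[...,0]>50)&(D[...,0]<150)&(abs(D[...,1])<40)
    P=D[m]; c=P[:,:2].mean(0);u=np.linalg.svd(P[:,:2]-c,full_matrices=False)[2][0];u*=np.sign(u[0]); print(n,c,"angle",-np.arctan2(u[1],u[0]),np.percentile(P,[2,98],axis=0).round(1).tolist())
to(99,32,180,79)
E
python3 -m pendant '[8,0,8,0,20, 20,0,8,0,0, 25,5,0,0,0, 25,8,0,0,0, 25,8,0,0,0, 17,10,0,0,0, 0,0,0,0,0]'
python3 - <<'E'
from h import *
to(99,32,100,79)
E
```

```text
wrist9 [103.10268727   5.73119829] angle 0.0932327568112818 [[76.7, -1.7, 81.5], [129.9, 12.6, 87.6]]
scene9 [ 1.01712949e+02 -7.31961869e-02] angle 0.11090772617175197 [[76.2, -5.0, 76.5], [127.7, 6.4, 87.6]]
t 21.03 tcp [ 523.6 -210.5  171.6] rot [179.6   4.9  78.9] D [ -7.6 -26.5 171.6] F [ 0.3 -0.3 -0.1] gap 39.6 j [-24.   3.  97.  -5.  79. -12.]
move [115.8  37.    8.4] twist rad 0.002
time: 21.62
tool_pos: [645.7, -180.4, 185.5]
tcp_rot: [179.8, 4.7, 78.8]
ft_force: [0.2, -0.4, -0.7]
finger_gap: 0.3
t 21.62 tcp [ 645.7 -180.4  185.5] rot [179.8   4.7  78.8] D [106.5  26.3 185.5] F [ 0.2 -0.4 -0.7] gap 0.3 j [-17.  19.  77.  -5.  83.  -6.]
move [ -6.3   7.  -85.5] twist rad 0.004
```

```bash
python3 -m pendant '[-6,8,-20,0,0, 0,1,-25,0,0, 0,0,-25,0,0, 0,0,0,0,0]'
python3 - <<'E'
from h import *
to(99,32,72,79)
E
```

```text
time: 21.95
tool_pos: [638.8, -171.5, 111.4]
tcp_rot: [179.9, 4.6, 78.9]
ft_force: [-0.7, 0.7, -1.7]
finger_gap: 0.1
t 21.95 tcp [ 638.8 -171.5  111.4] rot [179.9   4.6  78.9] D [ 98.   33.8 111.4] F [-0.7  0.7 -1.7] gap 0.1 j [-17.  21.  82.  -5.  76.  -5.]
move [  0.6  -1.9 -39.4] twist rad 0.002
```

```bash
python3 -m pendant '[0,0,-18,0,0, 0,0,-18,0,0, 0,0,-3,0,0, 0,0,0,0,0]'
python3 - <<'E'
from h import *
to(99,26,72,79)
s=snap("scene",10); crop(s,200,160,380,295,4,"pics/scene10.png")
E
```

```text
time: 22.28
tool_pos: [635.9, -172.9, 71.4]
tcp_rot: [-179.8, 4.6, 78.9]
ft_force: [-0.4, 0.1, 0.0]
finger_gap: 0.3
t 22.28 tcp [ 635.9 -172.9   71.4] rot [-179.8    4.6   78.9] D [95.5 31.8 71.4] F [-0.4  0.1  0. ] gap 0.3 j [-17.  23.  84.  -5.  73.  -5.]
move [ 2.4 -6.4  0.6] twist rad 0.002
```

View pics/scene10.png

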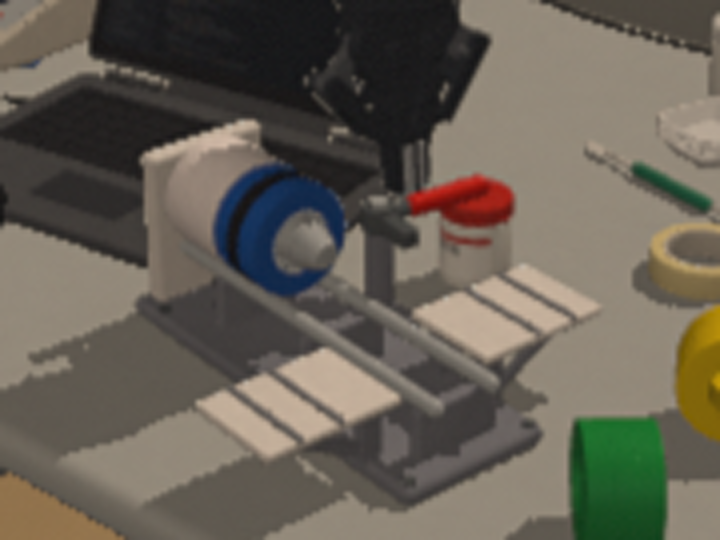

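```bash
python3 -m pendant '[2.4,-8.6,0,0,0, 1.5,-6.5,0,0,0, 1.5,-6.5,0,0,0, 0,-5,0,0,0]'
python3 - <<'E'
from h import *
to(103.5,-6,72,79)
E
```

```text
time: 22.67
tool_pos: [643.9, -200.8, 76.8]
tcp_rot: [179.9, 4.5, 78.9]
ft_force: [0.5, 2.4, -0.4]
finger_gap: 0.2
t 22.67 tcp [ 643.9 -200.8   76.8] rot [179.9   4.5  78.9] D [108.6   6.   76.8] F [ 0.5  2.4 -0.4] gap 0.2 j [-19.  25.  81.  -5.  73.  -7.]
move [ -7.3 -10.8  -4.8] twist rad 0.001
```

Contact 2.4 N, lever moving. z rose; bring it down a bit.

```bash
python3 -m pendant '[-4,-5,-5,0,0, -4,-6,-3,0,0, -2,-5,-1,0,0]'
python3 - <<'E'
from h import *
to(94,-24,72,79)
E
```

```text
time: 22.92
tool_pos: [636.6, -219.5, 71.0]
tcp_rot: [179.5, 4.5, 78.9]
ft_force: [1.6, 3.6, 2.0]
finger_gap: 0.3
t 22.92 tcp [ 636.6 -219.5   71. ] rot [179.5   4.5  78.9] D [105.1 -13.8  71. ] F [1.6 3.6 2. ] gap 0.3 j [-21.  24.  82.  -5.  72.  -9.]
move [-12.8  -7.9   1. ] twist rad 0.002
```

```bash
python3 -m pendant '[-5,-4,0,0,0, -5,-4,-1,0,0, -6,-3,-1,0,0]'
python3 - <<'E'
from h import *
to(75.5,-37,72,79)
s=snap("scene",11); crop(s,200,160,380,295,4,"pics/scene11.png")
E
```

```text
time: 23.17
tool_pos: [620.3, -232.7, 69.5]
tcp_rot: [179.3, 4.5, 78.9]
ft_force: [3.5, 2.1, 0.8]
finger_gap: 0.0
t 23.17 tcp [ 620.3 -232.7   69.5] rot [179.3   4.5  78.9] D [ 91.6 -29.9  69.5] F [3.5 2.1 0.8] gap 0.0 j [-23.  23.  85.  -5.  71. -10.]
move [-17.1  -3.9   2.5] twist rad 0.002
```

View pics/scene11.png

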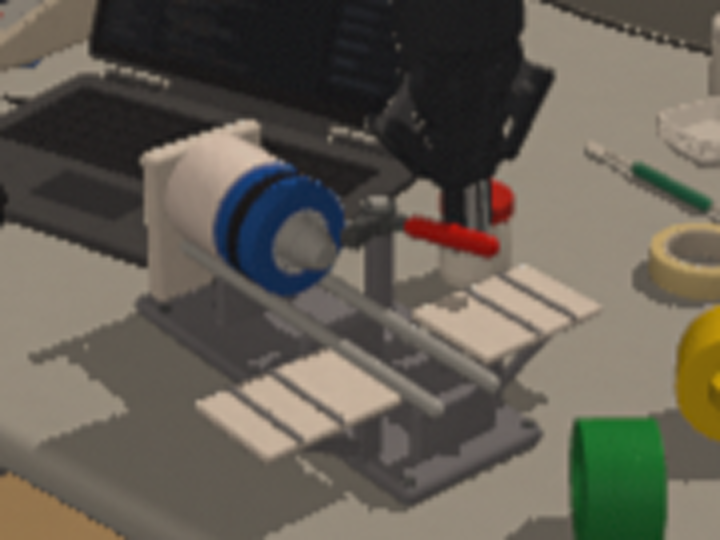

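Handle about two thirds round. Continue gently.

```bash
python3 -m pendant '[-6,-2,1,0,0, -5,-1,0,0,0]'
python3 - <<'E'
from h import *
to(75.5,-37,72,79)
E
python3 -m pendant '[-4,-1,0,0,0, -3,0,0,0,0]'
python3 - <<'E'
from h import *
to(75.5,-37,72,79)
E
```

```text
time: 23.38
tool_pos: [607.2, -237.1, 70.0]
tcp_rot: [179.3, 4.6, 78.8]
ft_force: [2.8, 2.2, 0.7]
finger_gap: 0.1
t 23.38 tcp [ 607.2 -237.1   70. ] rot [179.3   4.6  78.8] D [ 79.5 -36.6  70. ] F [2.8 2.2 0.7] gap 0.1 j [-23.  21.  87.  -5.  71. -11.]
move [-4.   0.4  2. ] twist rad 0.003
time: 23.55
tool_pos: [601.7, -238.5, 71.0]
tcp_rot: [179.0, 4.6, 78.8]
ft_force: [21.8, -0.2, -3.8]
finger_gap: -0.4
t 23.55 tcp [ 601.7 -238.5   71. ] rot [179.    4.6  78.8] D [ 74.4 -39.   71. ] F [21.8 -0.2 -3.8] gap -0.4 j [-24.  20.  88.  -5.  70. -11.]
move [1.5 1.8 1. ] twist rad 0.003
```

22 N at X=74.4: the stop. Retreat and inspect.

```bash
python3 -m pendant '[0,0,0,0,0, 5,0,0,0,0, 10,0,0,0,0, 10,0,15,0,0, 0,0,30,0,0, 0,-15,30,0,0, 0,-25,30,0,0, -10,-25,0,0,0, 0,0,0,0,0]'
python3 - <<'E'
from h import *
st()
s=snap("wrist",12); cv2.imwrite("pics/wrist12.png",s["frame"])
c=snap("scene",12); crop(c,200,160,380,295,4,"pics/scene12.png")
t=snap("top",12); crop(t,160,125,375,285,3.5,"pics/top12.png")
for n in("wrist12","scene12","top12"):
    s=load(f"pics/{n}.pkl");I=toD(cloud(s)); H=cv2.cvtColor(s["frame"],cv2.COLOR_BGR2HSV)
    red=((H[...,0]<6)|(H[...,0]>174))&(H[...,1]>150)&(H[...,2]>70)
    P=I[red&(I[...,2]>76)&(I[...,2]<95)&(I[...,0]>30)&(I[...,0]<100)&(I[...,1]<12)&(I[...,1]>-90)]
    if len(P)>20:
        c=P[:,:2].mean(0);u=np.linalg.svd(P[:,:2]-c,full_matrices=False)[2][0];u*=-np.sign(u[1]); print(n,"handle",c.round(1),"angle",np.arctan2(-u[1],u[0]).round(3))
    P=I[red&(I[...,2]>55)&(I[...,2]<66)&(I[...,0]>110)&(I[...,0]<190)]; print("lid",len(P),P.mean(0).round(1) if len(P) else "")
    D=I.reshape(-1,3);D=D[np.isfinite(D).all(1)];X,Y,Z=D.T
    for a,b in((-25,-8),(-8,8),(8,25)):
        m=(X>a)&(X<b)&(Y>0)&(Y<101)&(Z>98)&(Z<125)
        if m.sum()>5: print(n,a,m.sum(),np.percentile(Y[m],[1,2,5]).round(1),"z",np.percentile(Z[m],[50,98]).round(1) )
E
```

```text
time: 24.3
tool_pos: [610.0, -303.5, 174.8]
tcp_rot: [179.9, 4.7, 79.1]
ft_force: [-1.1, -0.0, -1.6]
finger_gap: -0.2
t 24.30 tcp [ 610.  -303.5  174.8] rot [179.9   4.7  79.1] D [  94.9 -101.3  174.8] F [-1.1 -0.  -1.6] gap -0.2 j [-28.  20.  76.  -5.  82. -17.]
wrist12 handle [ 56.5 -37.8] angle 1.569
lid 2790 [146.2  17.   59.6]
wrist12 -25 266 [15.  15.  15.1] z [106.1 112.5]
wrist12 -8 343 [14.8 14.9 15.1] z [110.5 114.2]
wrist12 8 385 [15.1 15.2 15.2] z [107.5 113.4]
scene12 handle [ 51.3 -45.1] angle 1.526
lid 134 [142.7  20.3  59.3]
scene12 -25 227 [13.6 14.3 14.8] z [107.8 113.5]
scene12 -8 144 [13.6 14.1 15. ] z [113.3 115.1]
scene12 8 80 [12.8 13.  13.4] z [109.7 113.3]
top12 handle [ 55.4 -38.7] angle 1.557
lid 32 [138.7   6.2  59.5]
top12 -25 169 [14.3 14.8 16.2] z [108.7 115.4]
top12 -8 133 [14.2 14.4 15.1] z [113.5 116.8]
top12 8 115 [14.3 14.3 15.3] z [110.3 115.6]
```

View pics/wrist12.png

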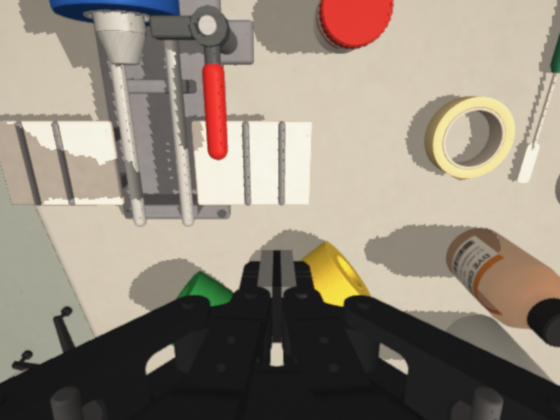

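View pics/scene12.png

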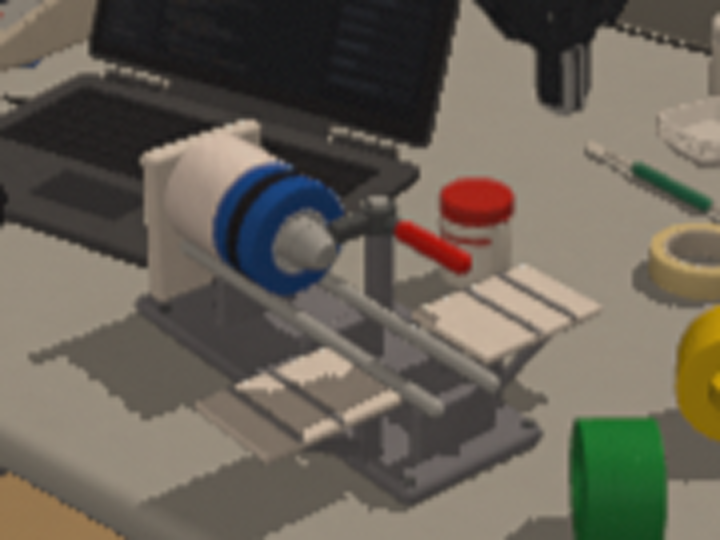

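View pics/top12.png

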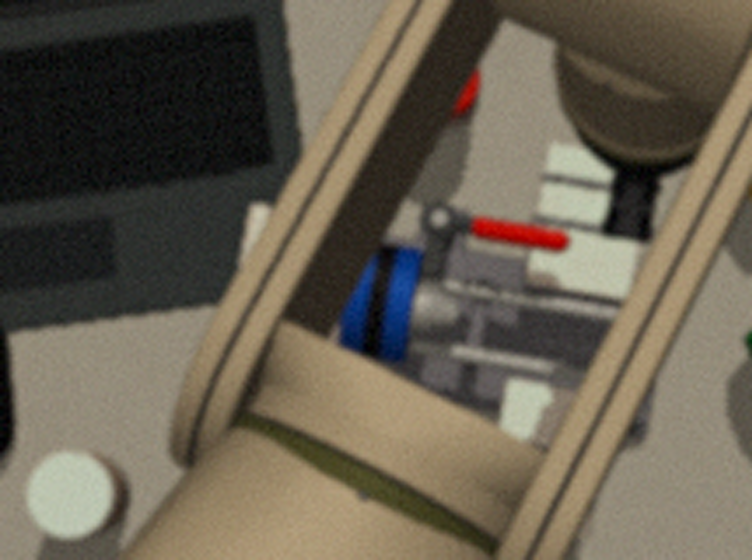

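The lever is at about 1.56 rad with its arm across the collar. The collar face is at Y≈15, the pots are in place, and the robot is clear of everything. Handing in.

```bash
python3 -m pendant '[0,0,10,0,0, 0,0,0,0,0, 0,0,0,0,0]'; python3 -c "
from bench import job
print(job.hand_in())"
```

```text
time: 24.7
tool_pos: [610.2, -296.3, 181.3]
tcp_rot: [-179.7, 4.4, 79.3]
ft_force: [-0.7, 0.1, -0.3]
finger_gap: 0.4
the job is handed in; nothing more can be done
None
```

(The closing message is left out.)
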